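# Set and lock the length stop with a T-handle hex key

### The job

Slide the aluminium length stop along its rail until its black pointer points into the green band, then lock it there: take the red T-handle hex key from the blue stand, push it fully home into the socket of the recessed cap screw on top of the stop, and only then turn the screw clockwise until it comes up hard against its end. Pull the key out, put it back upright in the stand slot it came from, let go, and leave everything else where it is.

Things in the scene. Friction and masses are not known exactly. Their poses are not given: they have to be found in the camera images.
- rail: Fixed aluminium rail 360 mm long on a dark steel base plate (170 x 370 x 8 mm); origin on the table under the middle of the rail. Its y axis runs along the rail, its x axis across it towards the white scale strip on the far side, z up. Rail top at z = 30 mm.
- length_stop (a joint): Position of the length stop along the rail's y axis, m; 0 at the rail's middle, limits +-0.125. About 6 N of drag, stays where left (the screw does not change that). An aluminium block 110 mm (rail's x) by 70 mm (y), from 30 to 75 mm above the table, with a steel stop face reaching 40.5 mm in +y from its centre, not above its top.
- stop_fin (a point): Middle of the upright black grip fin on top of the stop, 98 mm above the table, on the robot's side of the block; the fin is 12 mm thick along the rail's y, 30 mm wide along the rail's x and stands from 75 to 110 mm above the table. Axes as the rail's. The fin is 55 mm (in -x of the rail) from the screw's axis.
- stop_pointer (a point): Tip of the stop's thin black pointer (3 mm wide along y, 14.5 mm above the table), 82 mm in +x of the rail from the rail's centre line, beside the scale strip. Axes as the rail's.
- green_band: Fixed green band on the white scale strip, 26 mm long across the rail, 12 mm wide along the rail, 3 mm thick; origin under its centre, axes as the rail's. The pointer is in the band when its tip is within 6 mm of this origin along the rail's y.
- cap_screw (a joint): Angle of the steel cap screw in rad: grows as the screw turns clockwise seen from above; 0 loose, hard end (tight) at 1.2, starts between 0 and 0.25. Friction about 0.12 N m all the way; it stays where it is left.
- socket_floor (a point): Centre of the floor of the screw's hex socket, on the screw's axis, 53 mm above the table. z up; x turns with the screw and points to one of the six socket corners (marked by a yellow stripe on the head). Socket 15 mm across flats, 16 mm deep, no chamfer, mouth 69 mm above the table. The 27 mm head lies 6 mm below the block's top in a round 31 mm counterbore.
- key_stand: Fixed blue steel stand, 70 x 235 mm, top plate at 88 mm above the table, 12 mm thick and open below, with three square 23 mm slots in a row along its y axis at y = -75, 0 and 75 mm; origin on the table under its centre. A key stands in each slot, hanging by its collar on the plate. Which key is in which slot varies.
- key_red: Loose T-handle hex key, red handle, about 0.32 kg, upright; origin at the centre of the shank's lower end, z up the shank, x along the handle. Hex shank 14 mm across flats, 70 mm long, two corners on the x axis, last 3 mm tapered to 70 per cent. Collar 36 mm across from 70 to 80 mm, 16 mm neck, handle bar 90 (x) by 18 (y) by 22 mm high. In the stand its origin is 18 mm above the table.
- key_red_tip (a point): The lower end of the red key's shank (same point and axes as key_red).
- key_red_grip (a point): Middle of the red handle bar, 116 mm above the tip (axes as the key's).
- key_blue: Loose T-handle key with a blue handle (80 mm) in the same stand, shank 10 mm across flats, 64 mm long; handle centre 134 mm above the table; origin at the shank's lower end. Not needed.
- key_yellow: Loose T-handle key with a yellow handle (75 mm) in the same stand, shank 8 mm across flats, 60 mm long; handle centre 134 mm above the table; origin at the shank's lower end. Not needed.
- wrench: Steel wrench 180 mm long lying flat along its x axis, 8 mm thick; origin under its middle. Bystander.
- screwdriver: Screwdriver 200 mm long with an orange handle, lying along its x axis, 26 mm high; origin under its middle. Bystander.
- jar: Closed jar 64 mm across and 85 mm high with a blue cap; origin under its centre. Bystander.
- tape_measure: Yellow tape measure, 65 x 35 x 65 mm, standing; origin under its centre. Bystander.
- bar_stock: Steel bar 120 x 30 x 30 mm lying along its x axis; origin under its centre. Bystander.
Mind the look-alikes: they are no part of the job. Leave any white look-alike of the key_red alone.

How it is judged:
On the way, in this order (a step that is already met when the one before it is completed fails the run):
1. the stop's pointer is in the green band (y of stop_pointer in the frame of green_band between -0.006 and 0.006 m and velocity of joint length_stop between -0.01 and 0.01 m/s), for 0.2 s.
2. the red key is fully home in the socket (tip within 3 mm of the floor, upright) while the screw is still loose (below 0.5 rad) (z of key_red_tip in the frame of socket_floor below 0.003 m and horizontal distance between key_red_tip and socket_floor below 0.004 m and angle between key_red's own z axis and vertical below 0.12 rad and value of joint cap_screw below 0.5 rad and y of stop_pointer in the frame of green_band between -0.006 and 0.006 m), for 0.2 s.
3. the screw is turned tight (beyond 1.1 rad) with the key still home (within 4 mm of the floor) (z of key_red_tip in the frame of socket_floor below 0.004 m and horizontal distance between key_red_tip and socket_floor below 0.004 m and value of joint cap_screw above 1.1 rad), for 0.2 s.
At the end, for the whole second after the job is handed in: The pointer is still within 6 mm of the middle of the green band, the screw is tight (beyond 1.1 rad), and the red key stands upright (within 0.1 rad), at rest and released, within 12 mm of where it stood at the start, in its own slot (y of stop_pointer in the frame of green_band between -0.006 and 0.006 m and value of joint cap_screw above 1.1 rad and distance of key_red from where it was at the start of the episode below 0.012 m and angle between key_red's own z axis and vertical below 0.1 rad and linear speed of key_red below 0.02 m/s); the robot touches nothing.
It fails at once if the blue or yellow key is moved more than 30 mm (distance of any of key_blue, key_yellow from where it was at the start of the episode above 0.03 m).
It fails at once if the wrench, screwdriver, jar, tape measure or steel bar is moved more than 50 mm (distance of any of wrench, screwdriver, jar, tape_measure, bar_stock from where it was at the start of the episode above 0.05 m).
It also fails if it takes over 72 s, if anything falls off the work surface, if the arm or the gripper's body presses on something with over 40 N, if the wrist force passes 120 N, or if a joint passes its speed limit or range.

### The arm

A 6-joint arm with a two-finger parallel gripper is mounted at the origin on the work surface. World frame = base frame: x ahead of the robot, y to its left, z up, the work surface at z = 0. Lengths are in m, angles in rad, forces in N, time in s.
With the tool pointing down it reaches from about 0.4 to 0.925 m from the base axis. Payload 3.4 kg.
Tool frame: the origin (TCP) lies midway between the tips of the shut fingers; the grasp point (between the pads) lies 19 mm behind it (pinch_z is the z of the grasp point in the tool frame, in m); z points along the fingers, y is the line along which they close (so a half turn about z gives the same grasp; the last joint's range is limited). The gripper opens to 85 mm and grips with 20 to 120 N. Pads are 22 mm wide; open, the fingers measure 114 mm over their backs; the gripper's body (76 mm by 85 mm) begins 54 mm behind the grasp point. The pads swing forward as they close: fully open they stand 13 mm farther back than shut.
Start: joints at [-1.2, 0.307, 1.506, -0, 1.328, -0.073], TCP at [0.247, -0.519, 0.231] pointing down, gripper open.
Joint ranges: [-3.12, 3.12], [-1.05, 2.28], [0.14, 2.33], [-1.42, 4.57], [0.1, 2.73], [-2.68, 2.68]. Speed limits (rad/s): [2.57, 2.57, 3.14, 3.14, 3.14, 3.14].

### API

Orientations are given as [roll, pitch, yaw] about the fixed x, y, z axes, in that order (R = Rz(yaw) Ry(pitch) Rx(roll)).
In Python, from rig import state, snapshot, camera_params, hand_in, pinch_z gives the robot as it stands.
- The arm moves only by the tool carry_out, never from a script. Its argument "commands" is a list of rows, each an object with "hand": the finger opening in m, from 0 to 0.0854; "dp": the shift along the tool's x, y, z in m, a list of three; "spin": the turn about the tool's z in degrees. In form: [{"hand": hand, "dp": [dx, dy, dz], "spin": spin}, ...]. A call has exactly 5 rows; each row shifts and turns the commanded pose from where the row before left it, along the tool's axes as they then stand; what a row does not reach is not made up. A row lasts 1/8 s, in which the tool goes at most 62.5 mm and 10.7 degrees, less where a joint would pass 70% of its speed; a pose out of reach is approached as far as the arm can. A call is refused whole if a number of a shift passes 0.0625 or a number of a turn 10.7, either way. A call with a gripper value outside its range is refused whole. The fingers move at their own pace and stop on an object; "force" is the grip in N (left out, the last holds). Time passes only in rows, so rows that do not move let the fingers close, or fill a call up. It gives the time, the measured TCP pose, the force, the opening and the grip force at its end, in the units of the state.
- state(): the state, without advancing time (a new reading comes with each control period).
- snapshot(name): name is "side" or "top"; returns the picture (384x512x3 uint8, red, green, blue); there is no depth.
- camera_params(name): a dict with "fx", "fy", "cx", "cy" (pixels), "extrinsics" (4x4, takes a point from world to camera coordinates). Camera axes: x right, y up, looking along -z (the intrinsics and any distortion apply to the point x, -y, -z); pixel columns grow to the right and rows downward; lengths in m; the calibration is good to about 2 mm. A picture is of the moment at which its call begins. camera_params takes no time and is no camera call.
- hand_in(): hands the job in; it is judged then, once.
The state is a dict: "time": time; "joint_pos": joint angles; "joint_velocities": joint speeds; "joint_torque": joint torques, N m; "eef_pos": TCP position; "tool_rot": TCP orientation; "wrist_force": force on the tool from outside, world axes, zero at the start; "moment": the same for the moment, N m; "opening": opening from 0.0 (shut) to 1.0 (fully open); "finger_force": force on a finger pad.
Only numpy, scipy, OpenCV 4.12 (cv2) and the standard library are available. Lean on these libraries where they do the work, as an engineer would, in place of code of your own. Each camera call takes 0.05 s, during which the arm holds its last target. There are 200 camera calls.

## Working session

There is one attempt and no reset: what is moved stays moved. The work goes in short steps, Python scripts to look and compute and a tool call to move; the robot and the scene stay as the last step left them, time stands still between calls to the robot, and variables do not carry over. Pictures are saved under pics/ and viewed, at most 12 in all, crops included, and the job is handed in when it is done.

Besides the shell and the picture viewer there is one more tool, called after "Emit:" as name(argument=value, ...) on one line, values as JSON. carry_out: Moves the arm, as the interface text tells. Its arguments: {"type":"object","properties":{"commands":{"type":"array","items":{"type":"object","properties":{"hand":{"type":"number"},"dp":{"type":"array","items":{"type":"number"}},"spin":{"type":"number"}}}},"force":{"type":"number"}},"required":["commands"]}

```bash
ls; mkdir -p pics; python3 - <<'E'
from rig import *
import cv2
for n in("top","side"):
    cv2.imwrite(f"pics/{n}0.png",snapshot(n)[:,:,::-1])
    p=camera_params(n);print(p)
print(state(),pinch_z)
E
```

```text
pics
{'fx': 366.46964047165454, 'fy': 366.46964047165454, 'cx': 252.61906795758904, 'cy': 189.59558131982624, 'extrinsics': array([[-0.02420221, -0.9997029 ,  0.00289311,  0.01412751],
       [ 0.99247007, -0.02367932,  0.12017671, -0.5604065 ],
       [-0.1200725 ,  0.00577987,  0.9927483 , -1.09601861],
       [ 0.        ,  0.        ,  0.        ,  1.        ]])}
{'fx': 362.5951635877363, 'fy': 362.5951635877363, 'cx': 258.05452318994287, 'cy': 190.5119064434291, 'extrinsics': array([[-0.98470583, -0.17331678,  0.01776879,  0.56501053],
       [ 0.13446657, -0.69117979,  0.71006284, -0.13807387],
       [-0.11078437,  0.70159232,  0.70391408, -1.11243258],
       [ 0.        ,  0.        ,  0.        ,  1.        ]])}
{'time': 0.1, 'joint_pos': array([-1.19948632e+00,  3.07497135e-01,  1.50755855e+00,  3.58196431e-06,
        1.32838548e+00, -7.34653387e-02]), 'joint_velocities': array([ 0.00104813,  0.00051482, -0.00404163, -0.00083341,  0.00024058,
        0.0012129 ]), 'joint_torque': array([-7.05805496e-05, -4.58530891e+01, -2.52607691e+01, -1.22187780e-04,
        5.51908510e-03,  1.72409449e-05]), 'eef_pos': array([ 0.24716463, -0.51846982,  0.23046779]), 'tool_rot': array([-3.13974939e+00, -1.39145282e-04,  4.44774357e-01]), 'wrist_force': array([-0.33826306,  0.86580575, -0.0445996 ]), 'moment': array([ 0.02290154, -0.01926372,  0.01116053]), 'finger_force': 0.0, 'opening': 1.000546953775829} -0.0187
```

View pics/top0.png

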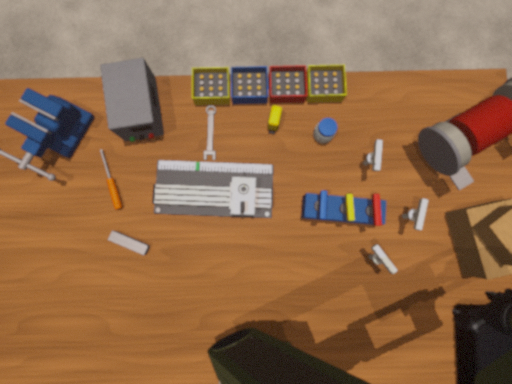

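View pics/side0.png

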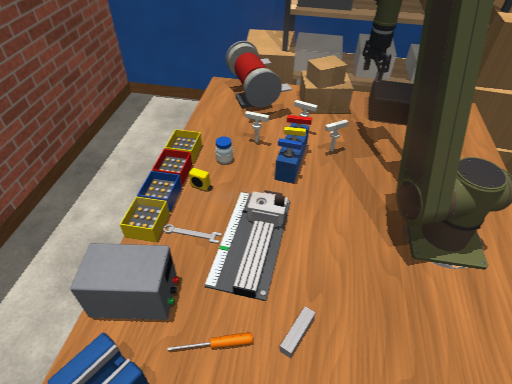

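Top view: rail centred near (213,188), stop at (243,195), green band at (198,167), and the red key in the right-hand stand slot at (377,209). The white T-keys are look-alikes. I'll zoom in next.

```bash
cat > h.py <<'E'
import numpy as np, cv2
from rig import *
def ray(n,u,v):
    p=camera_params(n);E=p["extrinsics"];R=E[:3,:3]
    d=R.T@np.array([(u-p["cx"])/p["fx"],-(v-p["cy"])/p["fy"],-1.]);return -R.T@E[:3,3],d
def onz(n,u,v,z):
    o,d=ray(n,u,v);return o+d*(z-o[2])/d[2]
def proj(n,P):
    p=camera_params(n);q=p["extrinsics"]@np.append(P,1)
    return p["cx"]+p["fx"]*q[0]/-q[2],p["cy"]+p["fy"]*q[1]/q[2]
def two(a,b):
    (o,d),(q,e)=ray("top",*a),ray("side",*b)
    t=np.linalg.lstsq(np.c_[d,-e],q-o,rcond=None)[0];A=o+d*t[0];B=q+e*t[1];return (A+B)/2,np.linalg.norm(A-B)
def mask(im,lo,hi):
    return cv2.inRange(cv2.cvtColor(im,cv2.COLOR_RGB2HSV),lo,hi)
def crop(im,x,y,w,h,s,name):
    cv2.imwrite(name,cv2.resize(im[y:y+h,x:x+w,::-1],None,fx=s,fy=s,interpolation=cv2.INTER_CUBIC))
E
python3 - <<'E'
from h import *
a=cv2.imread("pics/top0.png")[:,:,::-1];b=cv2.imread("pics/side0.png")[:,:,::-1]
A=cv2.resize(a[155:225,150:280,::-1],None,fx=6,fy=6,interpolation=cv2.INTER_CUBIC)
cv2.imwrite("pics/c1.png",A[:, :780])
for n,im,x0,x1,y0,y1 in(("top",a,300,400,185,235),("side",b,270,345,105,185)):
  for nm,(lo,hi) in dict(red=((0,150,90),(6,255,255)),yel=((22,150,90),(35,255,255))).items():
    m=np.zeros(im.shape[:2],np.uint8);m[y0:y1,x0:x1]=mask(im,lo,hi)[y0:y1,x0:x1]
    c=max(cv2.findContours(m,0,2)[0],key=cv2.contourArea);r=cv2.minAreaRect(c);print(n,nm,r,cv2.contourArea(c))
    M=cv2.moments(c);print(onz(n,M['m10']/M['m00'],M['m01']/M['m00'],.145))
    bx=cv2.boxPoints(r);print(np.round([onz(n,*p,.145) for p in bx],3).tolist())
m=np.zeros(a.shape[:2],np.uint8);m[155:180,185:215]=mask(a,(40,100,60),(85,255,255))[155:180,185:215]
M=cv2.moments(m,True);print("green",M['m10']/M['m00'],M['m01']/M['m00'],M['m00'],onz("top",M['m10']/M['m00'],M['m01']/M['m00'],.011))
# blue stand
m=np.zeros(a.shape[:2],np.uint8);m[185:235,295:395]=mask(a,(100,130,60),(125,255,255))[185:235,295:395]
r=cv2.minAreaRect(cv2.findNonZero(m));print(r,onz("top",*r[0],.088))
E
```

```text
top red ((376.2867736816406, 209.51522827148438), (31.277454376220703, 7.338446140289307), 85.91438293457031) 172.5
[ 0.48455255 -0.33832644  0.145     ]
[[0.526, -0.328, 0.145], [0.527, -0.349, 0.145], [0.441, -0.349, 0.145], [0.44, -0.329, 0.145]]
top yel ((349.5, 206.5), (27.0, 7.0), 90.0) 158.0
[ 0.49367901 -0.26447381  0.145     ]
[[0.531, -0.258, 0.145], [0.531, -0.277, 0.145], [0.456, -0.273, 0.145], [0.457, -0.254, 0.145]]
side red ((298.7987976074219, 119.31097412109375), (24.184507369995117, 7.067618370056152), 6.340191841125488) 141.5
[ 0.48607203 -0.32375366  0.145     ]
[[0.528, -0.301, 0.145], [0.53, -0.346, 0.145], [0.443, -0.346, 0.145], [0.443, -0.301, 0.145]]
side yel ((294.31683349609375, 130.83168029785156), (21.293794631958008, 7.1642680168151855), 5.710593223571777) 126.0
[ 0.49400409 -0.25044559  0.145     ]
[[0.529, -0.228, 0.145], [0.532, -0.27, 0.145], [0.459, -0.272, 0.145], [0.458, -0.23, 0.145]]
green 197.36363636363637 165.8181818181818 11.0 [0.64339439 0.17374472 0.011     ]
((344.00408935546875, 206.9549102783203), (79.30931854248047, 26.345903396606445), 5.19442892074585) [ 0.4966313  -0.26449197  0.088     ]
```

View pics/c1.png

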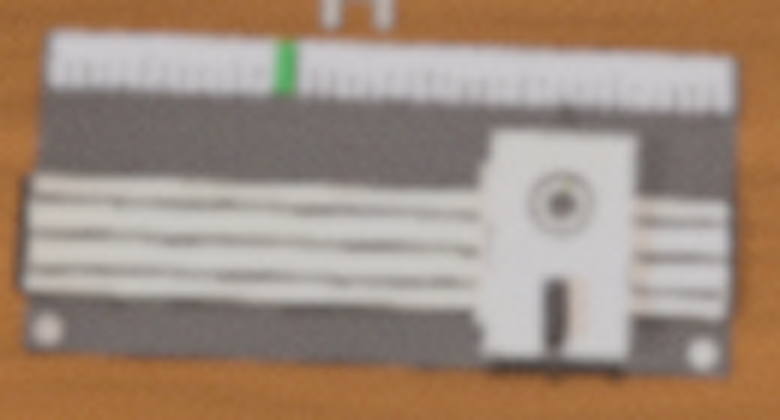

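Crop (6x, offset 150,155): green band at (286,67), screw at (562,204), fin top at (555,312), and pointer near (568,110). Yellow stripe mark is just right of and above the screw centre.

```bash
python3 - <<'E'
from h import *
a=cv2.imread("pics/top0.png")[:,:,::-1];b=cv2.imread("pics/side0.png")[:,:,::-1]
f=lambda u,v:((u+.5)/6-.5+150,(v+.5)/6-.5+155)
for nm,p,z in(("stripL",(48,32),.011),("stripR",(738,57),.011),("botL",(28,350),.008),("botR",(728,374),.008),("railL",(28,176),.03),("railR",(728,203),.03),("railbL",(25,290),.03),("railbR",(728,318),.03),("green",(286,67),.011),("screw",(562,204),.072),("ptr",(568,110),.0145),("finTop",(556,284),.11),("finBot",(556,346),.11),("blkTL",(490,130),.075),("blkTR",(638,134),.075),("blkBL",(482,356),.075),("blkBR",(632,358),.075)):
    print(nm,np.round(onz("top",*f(*p),z),4))
m=mask(a,(40,90,50),(85,255,255));m[:155]=0;m[180:]=0;m[:,:185]=0;m[:,215:]=0
# triangulate key centers
print(two((376.3,209.5),(298.8,119.3)),two((349.5,206.5),(294.3,130.8)))
crop(b,205,180,90,75,8,"pics/c2.png")
print(np.degrees(state()["tool_rot"]))
E
```

```text
stripL [0.6654 0.2998 0.011 ]
stripR [ 0.6433 -0.0648  0.011 ]
botL [0.4976 0.3098 0.008 ]
botR [ 0.4763 -0.0546  0.008 ]
railL [0.586  0.3047 0.03  ]
railR [ 0.5634 -0.0561  0.03  ]
railbL [0.527  0.3058 0.03  ]
railbR [ 0.504  -0.0543  0.03  ]
green [0.6436 0.1741 0.011 ]
screw [0.5597 0.0287 0.072 ]
ptr [0.6165 0.0256 0.0145]
finTop [0.5166 0.0316 0.11  ]
finBot [0.487  0.0322 0.11  ]
blkTL [0.5972 0.0636 0.075 ]
blkTR [ 0.5934 -0.0099  0.075 ]
blkBL [0.4851 0.0695 0.075 ]
blkBR [ 0.4823 -0.0041  0.075 ]
(array([ 0.48550153, -0.34348673,  0.1315124 ]), np.float64(0.002176131732179461)) (array([ 0.49492553, -0.26878509,  0.13191852]), np.float64(0.0006778577104128729))
[-1.79894389e+02 -7.97243741e-03  2.54836935e+01]
```

View pics/c2.png

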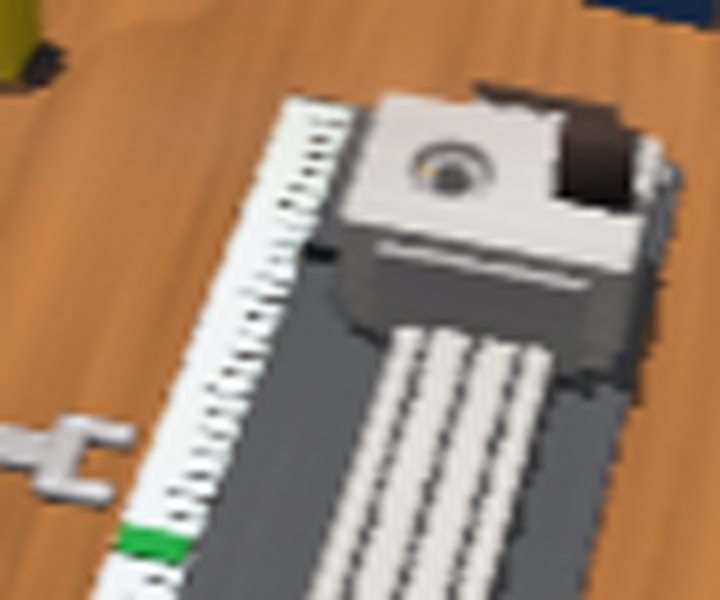

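Emit:
carry_out(commands=[{"hand": 0.0854,"spin": 9.7,"dp": [0,0,0]},{"hand": 0.0854,"spin": 9.7,"dp": [0,0,0]},{"hand": 0.0854,"spin": 9.6,"dp": [0,0,0]},{"hand": 0.0854,"dp": [0.0222,-0.0565,0.003],"spin": 0},{"hand": 0.0854,"dp": [0.0222,-0.0565,0.003],"spin": 0}], force=60)

```text
time: 0.72
eef_pos: [0.2988, -0.408, 0.2245]
tool_rot: [-3.14, 0.0, -0.064]
wrist_force: [1.1, 0.9, -0.6]
opening: 1.001
finger_force: 0.0
```

Emit:
carry_out(commands=[{"hand": 0.0854,"spin": 0,"dp": [0.0222,-0.0565,0.003]},{"hand": 0.0854,"spin": 0,"dp": [0.0222,-0.0565,0.003]},{"hand": 0.0854,"spin": 0,"dp": [0.0222,-0.0565,0.003]},{"hand": 0.0854,"dp": [0.0222,-0.0565,0.003],"spin": 0},{"hand": 0.0854,"dp": [0.0222,-0.0565,0.003],"spin": 0}])

```text
time: 1.35
eef_pos: [0.4271, -0.132, 0.2101]
tool_rot: [3.142, -0.0, -0.062]
wrist_force: [-0.0, 0.6, -0.3]
opening: 1.0
finger_force: 0.0
```

Emit:
carry_out(commands=[{"hand": 0.0854,"spin": 0,"dp": [0.0222,-0.0565,0.003]},{"hand": 0.0854,"spin": 0,"dp": [0.0222,-0.0565,0.003]},{"hand": 0.0854,"spin": 0,"dp": [0.0222,-0.0565,0.003]},{"hand": 0.0854,"dp": [0,0,0],"spin": 0},{"hand": 0.0854,"dp": [0,0,0],"spin": 0}])

```text
time: 1.98
eef_pos: [0.5028, 0.0312, 0.2008]
tool_rot: [3.141, 0.002, -0.06]
wrist_force: [0.0, 0.7, -0.2]
opening: 1.002
finger_force: 0.0
```

Emit:
carry_out(commands=[{"hand": 0.0854,"spin": 0,"dp": [0,0,0.045]},{"hand": 0.0854,"spin": 0,"dp": [0,0,0.045]},{"hand": 0.0854,"spin": 0,"dp": [0,0,0.026]},{"hand": 0.03,"dp": [0,0,0],"spin": 0},{"hand": 0.0,"dp": [0,0,0],"spin": 0}])

```text
time: 2.6
eef_pos: [0.5041, 0.0301, 0.0863]
tool_rot: [3.141, -0.001, -0.063]
wrist_force: [0.8, 0.4, 0.4]
opening: 0.603
finger_force: 0.0
```

Emit:
carry_out(commands=[{"hand": 0.0,"spin": 0,"dp": [0,0,0]},{"hand": 0.0,"spin": 0,"dp": [0,0,0]},{"hand": 0.0,"spin": 0,"dp": [0,0,0]},{"hand": 0.0,"dp": [0,0,0],"spin": 0},{"hand": 0.0,"dp": [0,0,0],"spin": 0}])

```text
time: 3.22
eef_pos: [0.5045, 0.0314, 0.0867]
tool_rot: [-3.142, -0.002, -0.061]
wrist_force: [-1.7, 0.3, 5.7]
opening: 0.127
finger_force: 59.6
```

Emit:
carry_out(commands=[{"hand": 0.0,"spin": 0,"dp": [0,-0.015,0]},{"hand": 0.0,"spin": 0,"dp": [0,-0.03,0]},{"hand": 0.0,"spin": 0,"dp": [0,-0.03,0]},{"hand": 0.0,"dp": [0,-0.03,0],"spin": 0},{"hand": 0.0,"dp": [0,-0.025,0],"spin": 0}])

```text
time: 3.85
eef_pos: [0.5125, 0.1605, 0.0867]
tool_rot: [3.139, -0.003, -0.06]
wrist_force: [0.7, -7.9, 5.3]
opening: 0.132
finger_force: 59.7
```

Emit:
carry_out(commands=[{"hand": 0.0,"spin": 0,"dp": [0,-0.01,0]},{"hand": 0.0,"spin": 0,"dp": [0,-0.01,0]},{"hand": 0.0,"spin": 0,"dp": [0,0,0]},{"hand": 0.0,"dp": [0,0,0],"spin": 0},{"hand": 0.0,"dp": [0,0,0],"spin": 0}])

```text
time: 4.47
eef_pos: [0.5138, 0.1814, 0.0867]
tool_rot: [-3.141, -0.003, -0.061]
wrist_force: [-0.9, 1.4, 4.7]
opening: 0.126
finger_force: 59.8
```

```bash
python3 - <<'E'
from h import *
s=state();print(s["eef_pos"],s["tool_rot"],s["wrist_force"])
b=snapshot("side");a=snapshot("top")
cv2.imwrite("pics/side1.png",b[:,:,::-1]);cv2.imwrite("pics/top1.png",a[:,:,::-1])
A=cv2.resize(b[200:275,195:285,::-1],None,fx=8,fy=8,interpolation=cv2.INTER_CUBIC)
cv2.imwrite("pics/c3.png",A)
E
```

```text
[0.51381726 0.18144648 0.08669908] [-3.14057448e+00 -2.71867936e-03 -6.10618079e-02] [-0.86298915  1.39859678  4.74771694]
```

View pics/c3.png

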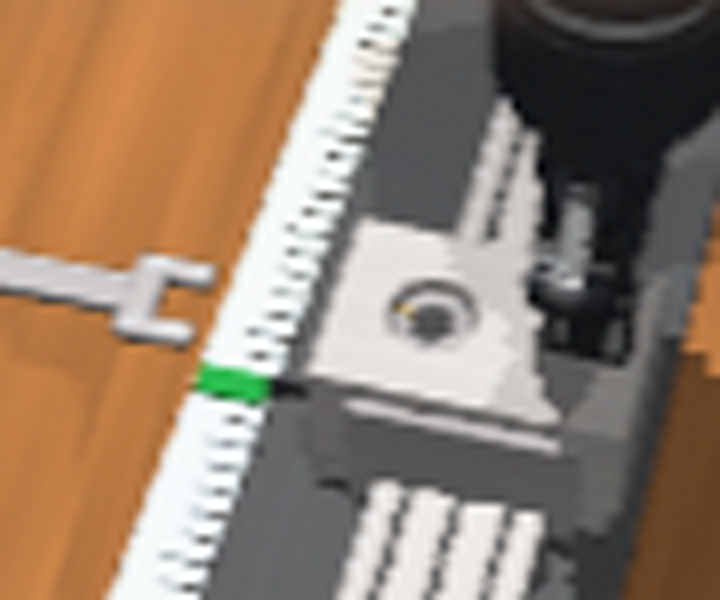

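Side crop (8x, offset 195,200): pointer at about (288,387) is level with the green band centre at (235,384). Socket is at (432,315), yellow stripe at (405,308). Now the numbers.

```bash
python3 - <<'E'
from h import *
a=cv2.imread("pics/top1.png")[:,:,::-1];b=cv2.imread("pics/side1.png")[:,:,::-1]
ry=np.array([.0608,.998,0]);rx=np.array([.998,-.0608,0])
f=lambda u,v:((u+.5)/8-.5+195,(v+.5)/8-.5+200)
def cen(im,x0,x1,y0,y1,lo,hi):
    m=mask(im,lo,hi)[y0:y1,x0:x1];M=cv2.moments(m,True);return M['m10']/M['m00']+x0,M['m01']/M['m00']+y0,M['m00']
g=cen(b,200,240,235,260,(40,100,50),(85,255,255));G=onz("side",*g[:2],.011)
p=onz("side",*f(288,387),.0145)
gt=cen(a,185,215,155,180,(40,100,50),(85,255,255));Gt=onz("top",*gt[:2],.011)
print("G",g,G,"Gtop",gt,Gt,"ptr",p,"dy",ry@(p-G))
t=state()["eef_pos"]
print("fin-green top dy",ry@(t-Gt),"side",ry@(t-G))
# dark socket in both
for n,im,c in(("side",b,f(432,310)),("top",a,proj("top",[.569,.178,.069]))):
    x,y=map(int,np.round(c));w=im[y-6:y+7,x-7:x+8]
    print(n,c);print(cv2.cvtColor(w,cv2.COLOR_RGB2GRAY))
    ye=mask(w,(15,90,80),(40,255,255));q=cv2.findNonZero(ye);print("yel",None if q is None else (q.reshape(-1,2)+[x-7,y-6]).tolist())
crop(a,180,155,70,60,9,"pics/c4.png")
E
```

```text
G (223.73529411764707, 247.55882352941177, 34.0) [0.64408826 0.17637043 0.011     ] Gtop (197.33333333333334, 166.0, 9.0) [0.64281163 0.17384424 0.011     ] ptr [0.6236414  0.17647743 0.0145    ] dy -0.0011363867137907805
fin-green top dy -0.00023789777410215343 side -0.0028366492947954846
side (248.5625, 238.3125)
[[227 227 226 227 228 227 227 228 228 219 203 202 202 204 204]
 [226 226 227 227 226 227 226 227 219 200 200 200 201 202 202]
 [227 226 227 226 224 219 219 220 222 226 218 200 200 200 201]
 [228 228 222 190 153 130  97  96 113 142 176 197 201 201 201]
 [227 224 191 124  97 125 151 141 125 113 107 153 192 200 200]
 [228 198 116 122 177 204 205 205 203 191 145 111 167 201 201]
 [222 172 102 168 187 140 113 111 132 174 179 126 162 209 203]
 [217 170 165 179 114  86  85  85  84 128 182 170 152 210 228]
 [224 183 164 191 141  84  84  83  85 132 186 169 173 224 228]
 [225 199 179 181 121  85  80  79  85 132 186 192 205 229 228]
 [227 228 220 206 193 155 114 126 176 203 204 220 231 231 231]
 [229 229 230 228 220 196 188 202 202 203 217 228 229 231 232]
 [229 229 230 230 230 230 2
[... 295 characters left out ...]
175 179 181 189 203 210 211]
 [ 73  72  62  48  51  81 123 151 169 182 183 183 196 208 211]
 [ 70  73  65  47  44  59  91 114 139 167 183 182 190 203 209]
 [ 68  75  67  48  45  50  66  94 119 154 182 187 187 200 207]
 [ 62  68  68  52  46  44  62  91 118 154 183 191 188 199 202]
 [ 56  61  66  64  48  45  56  95 131 164 185 189 188 197 199]
 [ 57  58  67  63  48  44  60 107 151 177 185 183 188 196 198]
 [ 58  59  65  58  48  43  59 111 160 177 180 182 192 199 199]
 [ 58  53  60  64  56  48  54  97 142 169 179 191 197 198 199]
 [ 64  49  57  61  55  48  48  80 130 167 187 195 198 199 199]
 [ 68  57  51  56  57  53  48  62 114 162 186 196 200 199 199]]
yel [[186, 182], [186, 183], [187, 185]]
```

View pics/c4.png

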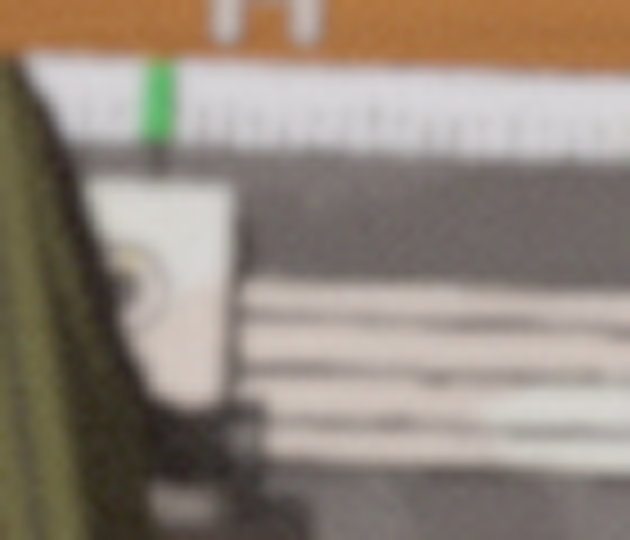

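Pointer is in the band, within about 2 mm of centre. Release, rise and head to the stand.

Emit:
carry_out(commands=[{"hand": 0.05,"spin": 0,"dp": [0,0,0]},{"hand": 0.05,"spin": 0,"dp": [0,0,0]},{"hand": 0.05,"spin": 0,"dp": [0,0,-0.03]},{"hand": 0.05,"dp": [0,0,-0.06],"spin": 0},{"hand": 0.05,"dp": [0,0,-0.06],"spin": 0}])

```text
time: 5.2
eef_pos: [0.5122, 0.1808, 0.2362]
tool_rot: [3.141, 0.002, -0.061]
wrist_force: [0.9, 0.2, -0.1]
opening: 0.584
finger_force: 0.0
```

Emit:
carry_out(commands=[{"hand": 0.05,"spin": 0,"dp": [0,0.05,0]},{"hand": 0.05,"spin": 0,"dp": [0,0.06,0]},{"hand": 0.05,"spin": 0,"dp": [0,0.06,0]},{"hand": 0.05,"dp": [0,0.06,0],"spin": 0},{"hand": 0.05,"dp": [0,0.05,0],"spin": 0}])

```text
time: 5.82
eef_pos: [0.495, -0.1006, 0.2352]
tool_rot: [3.141, 0.0, -0.062]
wrist_force: [0.8, -0.1, 0.4]
opening: 0.583
finger_force: 0.0
```

```bash
python3 - <<'E'
from h import *
s=state();print(s["eef_pos"],s["tool_rot"])
b=snapshot("side");a=snapshot("top")
cv2.imwrite("pics/side2.png",b[:,:,::-1]);cv2.imwrite("pics/top2.png",a[:,:,::-1])
A=cv2.resize(a[150:220,165:235,::-1],None,fx=8,fy=8,interpolation=cv2.INTER_CUBIC)
ga=cv2.cvtColor(a,cv2.COLOR_RGB2GRAY);gb=cv2.cvtColor(b,cv2.COLOR_RGB2GRAY)
for n,im,P in(("top",a,[.569,.178,.069]),("side",b,[.569,.178,.069])):
    c=proj(n,P);x,y=map(int,np.round(c));w=im[y-6:y+7,x-7:x+8];print(n,c,x-7,y-6);print(cv2.cvtColor(w,cv2.COLOR_RGB2GRAY))
    print("sat-yellow");print((w.astype(int)[...,0]-w.astype(int)[...,2]).clip(-9))
B=cv2.resize(b[225:255,230:270,::-1],None,fx=14,fy=14,interpolation=cv2.INTER_CUBIC)
T=cv2.resize(a[172:202,178:208,::-1],None,fx=14,fy=14,interpolation=cv2.INTER_CUBIC)
cv2.imwrite("pics/c5.png",np.hstack([T,B])[:, :800])
E
```

```text
[ 0.49503705 -0.10056056  0.23524519] [ 3.14143690e+00  7.42640663e-05 -6.19494196e-02]
top (np.float64(193.24040962529205), np.float64(186.78842855857323)) 186 181
[[207 207 207 204 197 189 184 185 191 196 199 204 207 206 208]
 [205 206 202 191 178 168 168 168 171 175 187 196 204 206 207]
 [206 204 192 175 164 165 173 175 174 176 176 186 198 205 207]
 [206 198 177 165 171 176 174 165 166 178 179 178 191 203 206]
 [203 191 169 170 176 167 149 130 141 163 178 177 186 199 205]
 [203 190 170 173 170 148 123 109 122 148 176 183 184 197 206]
 [203 188 171 173 166 139 113 111 123 149 180 187 186 197 205]
 [204 191 174 175 171 152 133 128 139 163 179 186 190 201 208]
 [205 196 180 173 175 174 163 155 165 176 181 185 193 204 208]
 [208 202 189 178 177 179 180 178 180 181 184 189 200 206 207]
 [208 206 201 193 185 182 182 180 179 182 187 197 205 207 209]
 [207 207 206 203 198 193 189 188 191 194 200 205 207 207 207]
 [207 208 207 207 206 204 200 200 202 204 206 206 207 208 207]]
sat-yellow
[[ 8  7  9 10  9  9 11 11 10  9  7  9  7  7  6]
 [ 7  8  9 11 11 12 14 16 17 15 10  9  8  6  8]
 [ 8  7 
[... 1353 characters left out ...]

 [217 216 216 216 216 217 218 218 220 220 220 221 222 222 222]]
sat-yellow
[[ 9 10 11 10 11 10  9  8  8 10  8  8  8  8  7]
 [ 8  8 10  8  5  4  4  3  4  6 10  9  7  7  6]
 [10 11  8  5  4  5  5  4  5  5  4  7  9  8  9]
 [10  9  5  4  4  4  4  4  4  6  4  4  8  8  7]
 [ 9  6 43 63 38  3  1  2  3  3  3  3  7 10  7]
 [ 9  7  4 18 36  1 -1  0  1  3  5  6  5  9  9]
 [10  8  4  5  3  0  0  0  2  3  5  4  7 11  9]
 [10  9  5  3  2  1 -1  1  2  3  4  4  9  8  8]
 [11 10  9  6  3  1 -2  0  4  5  5  8  8  7  7]
 [ 8  8  6  8  8  5  4  5  6  7  9 10  9  6  8]
 [ 8  7  6  7  7  6  6  6  7  7  7  6  7  7 10]
 [ 9 10 10  9  8  7  6  7  7  6  6  6  7  8  7]
 [ 9 10 10  9 10 10  9  8  6  7  7  7  7  6  6]]
```

View pics/c5.png

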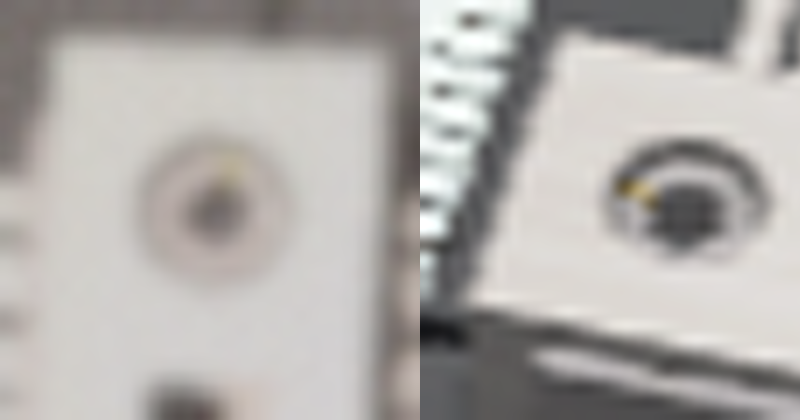

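Left (top view): socket about (193.2,186.5) with the yellow stripe just above and right, near (194,183.5). Right (side view): socket about (248.5,240.1), stripe at (245.3,238.3).

```bash
python3 - <<'E'
from h import *
a=cv2.imread("pics/top2.png")[:,:,::-1];b=cv2.imread("pics/side2.png")[:,:,::-1]
def wc(w,x0,y0):
    yy,xx=np.mgrid[:w.shape[0],:w.shape[1]];return (w*xx).sum()/w.sum()+x0,(w*yy).sum()/w.sum()+y0
def dark(im,x0,x1,y0,y1,t): return wc((t-cv2.cvtColor(im,cv2.COLOR_RGB2GRAY)[y0:y1,x0:x1].astype(float)).clip(0),x0,y0)
def yel(im,x0,x1,y0,y1,t): w=im[y0:y1,x0:x1].astype(float);return wc((w[...,0]-w[...,2]-t).clip(0),x0,y0)
S=dark(b,246,252,238,243,165);T=dark(a,190,197,184,191,165)
Y=yel(b,243,248,237,241,6);YT=yel(a,192,197,182,186,16)
P={}
for n,s,y in(("side",S,Y),("top",T,YT)):
    p=onz(n,*s,.069);q=onz(n,*y,.069);d=(q-p)[:2];print(n,s,y,p,q,"stripe yaw",np.degrees(np.arctan2(d[1],d[0])),np.linalg.norm(d))
print(two(T,S))
rx=np.array([.998,-.0608]);print("nominal from fin",np.array([.5138,.1814])+.055*rx)
# counterbore dark ring/key red ends, side and top subpixel
for n,im,x0,x1,y0,y1 in(("top",a,360,395,185,235),("side",b,270,330,105,135)):
    w=im[y0:y1,x0:x1].astype(float);r=(w[...,0]-(w[...,1]+w[...,2])/2);
    m=(r>60);c=wc(m*1.,x0,y0);rr=cv2.minAreaRect(cv2.findNonZero(m.astype(np.uint8)));print(n,c,m.sum(),rr)
    print(onz(n,*c,.140))
    yy,xx=np.nonzero(m);
    # per-row profile along handle axis
    if n=="top":
        print([(y0+i,int(r[i].clip(0).sum())) for i in range(r.shape[0]) if r[i].max()>30])
        pts=[(wc(r[i:i+1].clip(30)-30,x0,y0+i)) for i in range(r.shape[0]) if r[i].max()>90];W=np.array([onz(n,*p,.14) for p in pts])
        k=np.polyfit(W[:,0],W[:,1],1);print("handle yaw",np.degrees(np.arctan(k[0])),W[0],W[-1])
    else:
        cs=[i for i in range(r.shape[1]) if r[:,i].max()>60];print([(x0+i,int(r[:,i].clip(0).sum())) for i in cs])
        W=np.array([onz(n,*wc(r[:,i:i+1].clip(30)-30,x0+i,y0),.14) for i in cs]);k=np.polyfit(W[:,0],W[:,1],1);print("handle yaw",np.degrees(np.arctan(k[0])),W[0],W[-1])
E
```

```text
side (np.float64(248.46782922429344), np.float64(239.91220685508117)) (np.float64(245.07471264367817), np.float64(238.2528735632184)) [0.57033291 0.17941948 0.069     ] [0.58067085 0.17553882 0.069     ] stripe yaw -20.575154698875327 0.011042307558456994
top (np.float64(192.91666666666666), np.float64(186.65425531914894)) (np.float64(193.85915492957747), np.float64(183.71830985915494)) [0.56942726 0.17896456 0.069     ] [0.57821432 0.17610711 0.069     ] stripe yaw -18.013943020032432 0.009239991771617575
(array([0.56995311, 0.17906422, 0.06847687]), np.float64(0.0009046989327123518))
nominal from fin [0.56869  0.178056]
top (np.float64(382.2853053435114), np.float64(210.0553435114504)) 1048 ((19.0, 24.5), (49.0, 30.0), 90.0)
[ 0.48197912 -0.35706827  0.14      ]
[(185, 2238), (186, 2272), (187, 2325), (188, 2352), (189, 2368), (190, 2349), (191, 2323), (192, 2354), (193, 2475), (194, 2627), (195, 2686), (196, 2737), (197, 2738), (198, 2641), (199, 2401), (200, 2052), (201, 1940), (202, 1912), (203, 1903), (204, 1916), (205, 1915), (206, 1908), (207, 1907), (208, 1941), (209, 1956),
[... 644 characters left out ...]
 (275, 2391), (276, 2397), (277, 2369), (278, 2314), (279, 2278), (280, 2286), (281, 2292), (282, 2315), (283, 2286), (284, 2265), (285, 2077), (286, 1188), (296, 341), (297, 537), (298, 823), (299, 1316), (300, 1543), (301, 1670), (302, 1676), (303, 1545), (304, 1517), (305, 1311), (306, 1067), (307, 1111), (308, 1405), (309, 1957), (310, 2243), (311, 2143), (312, 2007), (313, 1970), (314, 1975), (315, 2002), (316, 2108), (317, 2252), (318, 2316), (319, 2309), (320, 2274), (321, 2222), (322, 2174), (323, 2141), (324, 2072), (325, 1859), (326, 1631), (327, 1561), (328, 1529), (329, 1488)]
handle yaw 9.293501864166682 [ 0.58358357 -0.28422625  0.14      ] [ 0.37893867 -0.33947855  0.14      ]
```

```bash
python3 - <<'E'
from h import *
a=cv2.imread("pics/top0.png")[:,:,::-1];b=cv2.imread("pics/side0.png")[:,:,::-1]
for n in("top","side"):
    E=camera_params(n)["extrinsics"];print(n,-E[:3,:3].T@E[:3,3])
w=a[188:232,366:388].astype(int)
print("R-G");r=(w[...,0]-w[...,1]);print(r[::1,4:17])
m=mask(a,(0,140,60),(7,255,255));m[:188]=0;m[232:]=0;m[:,:366]=0;m[:,388:]=0
W=[]
for i in range(198,223):
    x=np.nonzero(m[i])[0]
    if len(x):W.append(onz("top",x.mean(),i,.14))
W=np.array(W);k=np.polyfit(W[:,0],W[:,1],1);print("yaw",np.degrees(np.arctan(k[0])))
m=mask(b,(0,140,60),(7,255,255));m[:105]=0;m[140:]=0;m[:,:280]=0;m[:,320:]=0
W=[]
for i in range(288,310):
    y=np.nonzero(m[:,i])[0]
    if len(y):W.append(onz("side",i,y.mean(),.134))
W=np.array(W);k=np.polyfit(W[:,0],W[:,1],1);print("yaw side",np.degrees(np.arctan(k[0])),W[0],W[-1])
E
```

```text
top [0.4249269  0.00718811 1.15537755]
side [0.45169534 0.7829661  0.87105853]
R-G
[[ 58  57  57  56  59  57  60  59  59  59  59  59  57]
 [ 58  59  59  57  59  57  59  58  59  59  59  59  59]
 [ 58  58  58  57  58  58  59  58  57  57  60  57  59]
 [ 58  57  54  56  56  59  58  60  59  59  58  58  57]
 [ 57  55  54  58  60  64  63  64  65  62  59  57  58]
 [ 56  56  59  67  80  87  87  91  85  74  65  59  56]
 [ 57  56  60  86 108 115 123 123 117  92  69  58  55]
 [ 56  58  64  99 124 129 135 136 134 106  76  60  58]
 [ 55  56  64  99 128 136 136 141 141 115  80  61  56]
 [ 51  53  65  97 129 134 135 144 142 122  81  60  55]
 [ 43  48  61  96 125 135 137 143 146 124  83  59  53]
 [ 26  35  56  94 126 136 135 139 141 124  82  45  40]
 [  9  23  55 100 128 134 138 140 146 127  76  28  11]
 [  2  20  57  96 125 134 135 141 142 130  74  12 -19]
 [  1  17  50  86 124 130 135 138 144 129  78  11 -24]
 [ -4  14  45  95 119 132 134 140 142 134  78  13 -24]
 [  0  19  45  91 120 125 133 141 143 132  86  16 -23]
 [  8  19  45  85 118 127 135 139 142 133  83  19 -24]
 [ 10  22  44  81 113 127 1
[... 833 characters left out ...]
39 145 136  92  24]
 [ -3  -2  10  38  78 113 130 133 138 144 140  95  34]
 [  1   2  12  37  73 111 128 136 139 145 137 105  46]
 [ 15  18  22  40  70 101 122 129 132 137 134 104  63]
 [ 33  32  34  40  56  78  95 107 109 112 103  86  64]
 [ 37  39  38  46  50  62  72  74  77  77  73  67  59]
 [ 47  47  48  49  51  56  57  60  60  62  63  61  59]
 [ 53  55  53  53  57  56  58  58  59  59  58  59  58]
 [ 56  57  57  59  59  59  59  59  59  58  59  58  59]
 [ 58  58  61  58  58  59  60  59  60  57  59  59  60]
 [ 59  60  58  59  59  60  59  57  59  61  59  60  60]]
yaw -0.7780876420329027
yaw side -0.06934762992233345 [ 0.52580467 -0.34031842  0.134     ] [ 0.44959829 -0.33950802  0.134     ]
```

```bash
python3 - <<'E'
from h import *
print("R edge",onz("top",380.6,209,.145),"L",onz("top",373,209,.145),onz("top",373,209,.123))
print("top end",onz("top",377,193.25,.145),"bot",onz("top",378,225.3,.145))
E
```

```text
R edge [ 0.484723   -0.35081051  0.145     ] L [ 0.48522746 -0.329803    0.145     ] [ 0.48654045 -0.33714066  0.123     ]
top end [ 0.52867624 -0.34370517  0.145     ] bot [ 0.44012862 -0.34069427  0.145     ]
```

Emit:
carry_out(commands=[{"hand": 0.05,"spin": -3.5,"dp": [0,0,0]},{"hand": 0.05,"spin": 0,"dp": [-0.0025,0.06,0]},{"hand": 0.05,"spin": 0,"dp": [-0.0025,0.06,0]},{"hand": 0.05,"dp": [-0.0025,0.06,0],"spin": 0},{"hand": 0.05,"dp": [-0.003,0.061,0],"spin": 0}])

```text
time: 6.55
eef_pos: [0.4853, -0.3401, 0.2351]
tool_rot: [-3.141, -0.0, 0.001]
wrist_force: [-0.2, -0.1, -0.3]
opening: 0.587
finger_force: 0.0
```

Emit:
carry_out(commands=[{"hand": 0.05,"spin": 0,"dp": [0,0,0]},{"hand": 0.05,"spin": 0,"dp": [0,0,0]},{"hand": 0.05,"spin": 0,"dp": [0,0,0.02]},{"hand": 0.05,"dp": [0,0,0.02],"spin": 0},{"hand": 0.05,"dp": [0,0,0],"spin": 0}])

```text
time: 7.18
eef_pos: [0.4842, -0.3363, 0.1938]
tool_rot: [-3.138, 0.003, 0.002]
wrist_force: [1.1, -0.3, 0.0]
opening: 0.583
finger_force: 0.0
```

Emit:
carry_out(commands=[{"hand": 0.05,"spin": 0,"dp": [0,0.0055,0]},{"hand": 0.05,"spin": 0,"dp": [0,0,0.04]},{"hand": 0.05,"spin": 0,"dp": [0,0,0.038]},{"hand": 0.05,"dp": [0,0,0],"spin": 0},{"hand": 0.05,"dp": [0,0,0],"spin": 0}])

```text
time: 7.8
eef_pos: [0.4863, -0.3458, 0.119]
tool_rot: [3.14, -0.002, -0.0]
wrist_force: [0.4, -0.3, 1.0]
opening: 0.587
finger_force: 0.0
```

```bash
python3 - <<'E'
from h import *
for i in range(5):
    snapshot("top");s=state();print(s["time"],s["eef_pos"],s["joint_pos"],s["tool_rot"])
E
```

```text
7.85 [ 0.48652062 -0.34609277  0.11947312] [-6.89030988e-01  4.36544143e-01  1.60850970e+00 -3.42943891e-05
  1.09257629e+00  8.81871942e-01] [ 3.13905009e+00 -3.03939053e-03 -8.70176443e-05]
7.9 [ 0.48649062 -0.34612682  0.11956608] [-6.89100466e-01  4.36327594e-01  1.60862211e+00 -4.63727271e-05
  1.09243121e+00  8.81868143e-01] [ 3.13888335e+00 -3.22492410e-03 -1.46653663e-04]
7.95 [ 0.48637016 -0.34604856  0.11944303] [-6.89148576e-01  4.36346379e-01  1.60897032e+00 -8.57755746e-06
  1.09219968e+00  8.81883890e-01] [ 3.13899548e+00 -3.14177116e-03 -2.28123707e-04]
8.0 [ 0.48612589 -0.34583494  0.1191958 ] [-6.89146803e-01  4.36464158e-01  1.60952098e+00  1.71951389e-05
  1.09207289e+00  8.81871178e-01] [ 3.13935746e+00 -2.73820360e-03 -2.26487871e-04]
8.05 [ 0.48591504 -0.34563975  0.11887365] [-6.89137253e-01  4.36748693e-01  1.60999683e+00  5.02576167e-05
  1.09194368e+00  8.81888954e-01] [ 3.13978143e+00 -2.26968999e-03 -2.50916226e-04]
```

Emit:
carry_out(commands=[{"hand": 0.05,"spin": 0,"dp": [-0.0015,-0.004,0.004]},{"hand": 0.05,"spin": 0,"dp": [0,0,0]},{"hand": 0.0,"spin": 0,"dp": [0,0,0]},{"hand": 0.0,"dp": [0,0,0],"spin": 0},{"hand": 0.0,"dp": [0,0,0],"spin": 0}], force=40)

```text
time: 8.68
eef_pos: [0.4837, -0.3413, 0.1133]
tool_rot: [3.141, -0.0, -0.0]
wrist_force: [1.0, -0.7, -1.6]
opening: 0.207
finger_force: 44.1
```

Emit:
carry_out(commands=[{"hand": 0.0,"spin": 0,"dp": [0,0,0]},{"hand": 0.0,"spin": 0,"dp": [0,0,0]},{"hand": 0.0,"spin": 0,"dp": [0,0,0]},{"hand": 0.0,"dp": [0,0,0],"spin": 0},{"hand": 0.0,"dp": [0,0,0],"spin": 0}], force=80)

```text
time: 9.3
eef_pos: [0.4837, -0.3412, 0.1134]
tool_rot: [3.141, -0.0, -0.0]
wrist_force: [0.3, -2.3, 0.6]
opening: 0.196
finger_force: 78.4
```

Emit:
carry_out(commands=[{"hand": 0.0,"spin": 0,"dp": [0,0,-0.02]},{"hand": 0.0,"spin": 0,"dp": [0,0,-0.04]},{"hand": 0.0,"spin": 0,"dp": [0,0,-0.045]},{"hand": 0.0,"dp": [0,0,-0.04],"spin": 0},{"hand": 0.0,"dp": [0,0,-0.025],"spin": 0}])

```text
time: 9.93
eef_pos: [0.4835, -0.3402, 0.2846]
tool_rot: [-3.141, -0.0, 0.0]
wrist_force: [-0.4, -0.0, -4.1]
opening: 0.198
finger_force: 78.7
```

Emit:
carry_out(commands=[{"hand": 0.0,"spin": 0,"dp": [0.005,-0.03,0]},{"hand": 0.0,"spin": 0,"dp": [0.01,-0.06,0]},{"hand": 0.0,"spin": 0,"dp": [0.01,-0.06,0]},{"hand": 0.0,"dp": [0.01,-0.06,0],"spin": 0},{"hand": 0.0,"dp": [0.01,-0.06,0],"spin": 0}])

```text
time: 10.55
eef_pos: [0.5274, -0.0684, 0.2822]
tool_rot: [-3.14, 0.003, -0.0]
wrist_force: [1.0, 0.8, -3.5]
opening: 0.2
finger_force: 78.7
```

Emit:
carry_out(commands=[{"hand": 0.0,"spin": 0,"dp": [0.01,-0.06,0]},{"hand": 0.0,"spin": 0,"dp": [0.01,-0.06,0]},{"hand": 0.0,"spin": 0,"dp": [0.01,-0.06,0]},{"hand": 0.0,"dp": [0.01,-0.045,0],"spin": 0},{"hand": 0.0,"dp": [0,-0.025,0],"spin": 0}])

```text
time: 11.18
eef_pos: [0.5676, 0.182, 0.2817]
tool_rot: [-3.141, 0.004, 0.002]
wrist_force: [-0.1, -0.4, -3.3]
opening: 0.198
finger_force: 78.8
```

Emit:
carry_out(commands=[{"hand": 0.0,"spin": -10,"dp": [0,0,0]},{"hand": 0.0,"spin": -10,"dp": [0,0,0]},{"hand": 0.0,"spin": -10,"dp": [0,0,0]},{"hand": 0.0,"dp": [0,0,0],"spin": -10},{"hand": 0.0,"dp": [0,0,0],"spin": -3}])

```text
time: 11.8
eef_pos: [0.567, 0.1792, 0.2818]
tool_rot: [-3.139, 0.003, 0.753]
wrist_force: [0.5, 0.4, -4.0]
opening: 0.201
finger_force: 78.9
```

Emit:
carry_out(commands=[{"hand": 0.0,"spin": 0,"dp": [0,0,0]},{"hand": 0.0,"spin": 0,"dp": [0,0,0]},{"hand": 0.0,"spin": 0,"dp": [0,0,0]},{"hand": 0.0,"dp": [0,0,0],"spin": 0},{"hand": 0.0,"dp": [0,0,0],"spin": 0}])

```text
time: 12.42
eef_pos: [0.5687, 0.179, 0.2834]
tool_rot: [-3.142, -0.0, 0.75]
wrist_force: [0.0, 0.6, -3.2]
opening: 0.196
finger_force: 78.9
```

Emit:
carry_out(commands=[{"hand": 0.0,"spin": 0,"dp": [0,0,0.03]},{"hand": 0.0,"spin": 0,"dp": [0,0,0.04]},{"hand": 0.0,"spin": 0,"dp": [0,0,0.028]},{"hand": 0.0,"dp": [0,0,0],"spin": 0},{"hand": 0.0,"dp": [0,0,0],"spin": 0}])

```text
time: 13.05
eef_pos: [0.5697, 0.1792, 0.1865]
tool_rot: [3.141, -0.002, 0.75]
wrist_force: [0.5, 0.0, -2.9]
opening: 0.2
finger_force: 78.8
```

Emit:
carry_out(commands=[{"hand": 0.0,"spin": 0,"dp": [0,0,0]},{"hand": 0.0,"spin": 0,"dp": [0,0,0]},{"hand": 0.0,"spin": 0,"dp": [0,0,0]},{"hand": 0.0,"dp": [0,0,0],"spin": 0},{"hand": 0.0,"dp": [0,0,0],"spin": 0}])

```text
time: 13.68
eef_pos: [0.5687, 0.179, 0.1853]
tool_rot: [3.142, -0.0, 0.75]
wrist_force: [0.3, -0.4, -3.7]
opening: 0.2
finger_force: 78.8
```

```bash
python3 - <<'E'
from h import *
s=state();print(s["eef_pos"],s["tool_rot"])
b=snapshot("side");cv2.imwrite("pics/side3.png",b[:,:,::-1])
crop(b,215,185,70,75,8,"pics/c6.png")
t=s["eef_pos"]
for z in(t[2]-.0954,t[2]-.06):print(proj("side",[t[0],t[1],z]))
print(proj("side",[.5690,.1783,.069]))
E
```

```text
[0.56871361 0.17897822 0.18534856] [ 3.14157104e+00 -4.72530392e-05  7.50247413e-01]
(np.float64(249.07677349284586), np.float64(235.14495256333595))
(np.float64(249.08131299122118), np.float64(226.82360348127304))
(np.float64(249.01921638298333), np.float64(239.66557367043993))
```

View pics/c6.png

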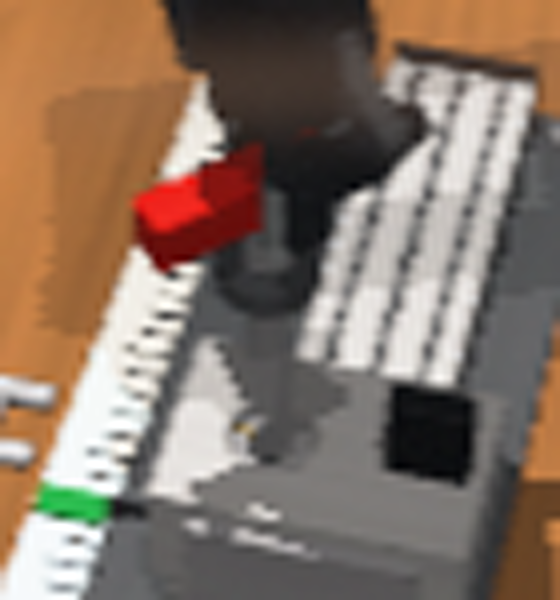

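Side crop (8x, offset 215,185): red handle held, shank centre at about column 272 with its tip near (272,455), right over the counterbore. Stripe at (245,432), pointer still at the green band. Next, the shank edges.

```bash
python3 - <<'E'
from h import *
b=cv2.imread("pics/side3.png",0)
print(np.r_[[np.arange(240,260)],b[224:245,240:260]])
E
```

```text
[[240 241 242 243 244 245 246 247 248 249 250 251 252 253 254 255 256 257
  258 259]
 [ 84  85  85  85  85  77  59  51  52  55  60  71  83 141 209 225 186  98
  176 228]
 [ 85  85  85  85  85  80  73  75  76  76  77  87 102 182 228 226 188 155
  216 228]
 [ 86  86  85  85  85  80  73  75  77  76  77  79 108 166 199 189 148 146
  209 229]
 [141 147 114 102  86  81  75  76  78  77  76  78 128 181 200 171 114 176
  229 230]
 [184 162  88  88  86  81  75  76  78  77  75  86 156 202 201 163 101 184
  230 230]
 [200 200 162  88  88  84  77  77  78  80  80  93 148 191 190 142  88 176
  230 230]
 [199 200 162  88  88  87  86  85  86  85  79  81  89 105 118 113 148 196
  221 230]
 [197 199 198 160  87  88  86  86  86  84  79  82  89  89  90 106 123 123
  124 138]
 [198 196 196 160  86  88  88  86  85  84  80  83  89  90  89  90 107 124
  124 124]
 [196 195 197 197 160  89  87  85  86  83  79  84  87  88  89  88  90  89
  107 124]
 [197 198 197 197 160  89  89  86  87  82  79  83  88  88  88  88  88  88
  105 123]
 [226 218 200 199 190 155 106  86  87  81  78  84  90  88  88  89  88  88
  106 123]
 [228 227 216 193 161 107  85  86  86  80  77  82  85  87  89  88 105 123
  123 123]
 [226 227 228 196 112 107 140 135  98  80  77  78  81  83 103 122 122 122
  123 123]
 [224 224 221 171  93 144 158 107  77  76  77  77  78  80  99 119 123 124
  124 124]
 [225 225 216 169 164 172  94  76  75  75  77  83  98  98  95 113 122 122
  122 124]
 [227 228 224 182 164 169  89  75  75  75  75  88 103  97 100 119 122 122
  122 123]
 [224 224 224 199 178 167  86  75  71  75  83  90 102 105 111 122 122 122
  123 123]
 [228 227 227 227 210 190 170  83  48  61  94 108 108 115 123 124 123 124
  123 122]
 [228 228 228 196 124 123 116 108 105 108 106 103 109 120 123 124 124 124
  124 124]
 [226 193 124 123 122 123 123 123 123 123 123 123 123 123 123 122 122 121
  122 123]]
```

Emit:
carry_out(commands=[{"hand": 0.0,"spin": 0,"dp": [0.0008,0.0015,0.008]},{"hand": 0.0,"spin": 0,"dp": [0,0,0.008]},{"hand": 0.0,"spin": 0,"dp": [0,0,0]},{"hand": 0.0,"dp": [0,0,0],"spin": 0},{"hand": 0.0,"dp": [0,0,0],"spin": 0}])

```text
time: 14.35
eef_pos: [0.5705, 0.1785, 0.1695]
tool_rot: [3.141, -0.0, 0.75]
wrist_force: [-0.0, 0.8, -3.6]
opening: 0.202
finger_force: 79.0
```

Emit:
carry_out(commands=[{"hand": 0.0,"spin": 0,"dp": [0,0,0.002]},{"hand": 0.0,"spin": 0,"dp": [0,0,0.002]},{"hand": 0.0,"spin": 0,"dp": [0,0,0.002]},{"hand": 0.0,"dp": [0,0,0],"spin": 0},{"hand": 0.0,"dp": [0,0,0],"spin": 0}])

```text
time: 14.98
eef_pos: [0.5704, 0.1785, 0.1636]
tool_rot: [3.141, -0.0, 0.75]
wrist_force: [0.3, 0.1, -0.5]
opening: 0.201
finger_force: 79.5
```

Emit:
carry_out(commands=[{"hand": 0.0,"spin": 0,"dp": [0,0,0.001]},{"hand": 0.0,"spin": 0,"dp": [0,0,0.001]},{"hand": 0.0,"spin": 0,"dp": [0,0,0.001]},{"hand": 0.0,"dp": [0,0,0],"spin": 0},{"hand": 0.0,"dp": [0,0,0],"spin": 0}])

```text
time: 15.6
eef_pos: [0.5709, 0.1786, 0.1627]
tool_rot: [3.14, -0.002, 0.75]
wrist_force: [-3.5, -1.2, 11.0]
opening: 0.197
finger_force: 81.2
```

Emit:
carry_out(commands=[{"hand": 0.0,"spin": 0,"dp": [-0.0006,-0.0003,0]},{"hand": 0.0,"spin": 0,"dp": [-0.0006,-0.0003,0]},{"hand": 0.0,"spin": 0,"dp": [0,0,0.001]},{"hand": 0.0,"dp": [0,0,0.001],"spin": 0},{"hand": 0.0,"dp": [0,0,0],"spin": 0}])

```text
time: 16.23
eef_pos: [0.5692, 0.1779, 0.1602]
tool_rot: [3.141, -0.001, 0.75]
wrist_force: [-3.1, -1.1, 10.6]
opening: 0.203
finger_force: 81.1
```

Emit:
carry_out(commands=[{"hand": 0.0,"spin": 0,"dp": [-0.0004,-0.0002,0.001]},{"hand": 0.0,"spin": 0,"dp": [-0.0003,-0.0002,0.001]},{"hand": 0.0,"spin": 0,"dp": [0,0,0.001]},{"hand": 0.0,"dp": [0,0,0.001],"spin": 0},{"hand": 0.0,"dp": [0,0,0],"spin": 0}])

```text
time: 16.85
eef_pos: [0.568, 0.1778, 0.1537]
tool_rot: [-3.141, 0.001, 0.75]
wrist_force: [-0.5, -0.5, -4.5]
opening: 0.199
finger_force: 78.9
```

Emit:
carry_out(commands=[{"hand": 0.0,"spin": 0,"dp": [0,0,0.0015]},{"hand": 0.0,"spin": 0,"dp": [0,0,0.0015]},{"hand": 0.0,"spin": 0,"dp": [0,0,0.0015]},{"hand": 0.0,"dp": [0,0,0.001],"spin": 0},{"hand": 0.0,"dp": [0,0,0],"spin": 0}])

```text
time: 17.48
eef_pos: [0.5681, 0.1778, 0.1486]
tool_rot: [-3.141, 0.0, 0.75]
wrist_force: [-0.5, -0.8, -3.3]
opening: 0.195
finger_force: 78.9
```

Emit:
carry_out(commands=[{"hand": 0.0,"spin": 0,"dp": [0,0,0.001]},{"hand": 0.0,"spin": 0,"dp": [0,0,0.001]},{"hand": 0.0,"spin": 0,"dp": [0,0,0]},{"hand": 0.0,"dp": [0,0,0],"spin": 0},{"hand": 0.0,"dp": [0,0,0],"spin": 0}])

```text
time: 18.1
eef_pos: [0.5684, 0.1779, 0.1481]
tool_rot: [3.141, -0.001, 0.75]
wrist_force: [-2.8, -2.0, 4.9]
opening: 0.203
finger_force: 80.3
```

Emit:
carry_out(commands=[{"hand": 0.0,"spin": 5,"dp": [0,0,0]},{"hand": 0.0,"spin": 9,"dp": [0,0,0]},{"hand": 0.0,"spin": 9,"dp": [0,0,0]},{"hand": 0.0,"dp": [0,0,0],"spin": 9},{"hand": 0.0,"dp": [0,0,0],"spin": 6}], force=110)

```text
time: 18.73
eef_pos: [0.5682, 0.1788, 0.1482]
tool_rot: [-3.14, -0.001, 0.083]
wrist_force: [-3.8, 0.7, 5.0]
opening: 0.194
finger_force: 108.0
```

```bash
python3 - <<'E'
from rig import *
s=state();print({k:s[k].round(3) for k in("eef_pos","tool_rot","wrist_force","moment","joint_pos")})
E
```

```text
{'eef_pos': array([0.568, 0.179, 0.148]), 'tool_rot': array([-3.14e+00, -1.00e-03,  8.30e-02]), 'wrist_force': array([-3.783,  0.72 ,  4.954]), 'moment': array([0.215, 0.87 , 0.129]), 'joint_pos': array([0.233, 0.406, 1.576, 0.002, 1.158, 1.72 ])}
```

Emit:
carry_out(commands=[{"hand": 0.0,"spin": 5,"dp": [0,0,0]},{"hand": 0.0,"spin": 5,"dp": [0,0,0]},{"hand": 0.0,"spin": 5,"dp": [0,0,0]},{"hand": 0.0,"dp": [0,0,0],"spin": 3},{"hand": 0.0,"dp": [0,0,0],"spin": 0}])

```text
time: 19.35
eef_pos: [0.5686, 0.1793, 0.1482]
tool_rot: [-3.139, -0.001, -0.227]
wrist_force: [-3.8, 2.4, 6.2]
opening: 0.193
finger_force: 107.9
```

```bash
cat > m.py <<'E'
from rig import *
s=state();print({k:s[k].round(3).tolist() for k in("eef_pos","tool_rot","wrist_force","moment","joint_pos")})
E
python3 m.py
```

```text
{'eef_pos': [0.569, 0.179, 0.148], 'tool_rot': [-3.139, -0.001, -0.227], 'wrist_force': [-3.766, 2.42, 6.174], 'moment': [0.535, 0.799, 0.049], 'joint_pos': [0.233, 0.407, 1.576, 0.002, 1.157, 2.03]}
```

Emit:
carry_out(commands=[{"hand": 0.0,"spin": 2,"dp": [0,0,0]},{"hand": 0.0,"spin": 2,"dp": [0,0,0]},{"hand": 0.0,"spin": 2,"dp": [0,0,0]},{"hand": 0.0,"dp": [0,0,0],"spin": 1},{"hand": 0.0,"dp": [0,0,0],"spin": 0}])

```text
time: 19.98
eef_pos: [0.5688, 0.1794, 0.1482]
tool_rot: [-3.138, -0.001, -0.349]
wrist_force: [-3.3, 2.7, 5.6]
opening: 0.191
finger_force: 108.0
```

```bash
python3 m.py
```

```text
{'eef_pos': [0.569, 0.179, 0.148], 'tool_rot': [-3.138, -0.001, -0.349], 'wrist_force': [-3.253, 2.67, 5.604], 'moment': [0.598, 0.771, 0.126], 'joint_pos': [0.233, 0.407, 1.575, 0.003, 1.157, 2.152]}
```

Emit:
carry_out(commands=[{"hand": 0.0,"spin": 2,"dp": [0,0,0]},{"hand": 0.0,"spin": 2,"dp": [0,0,0]},{"hand": 0.0,"spin": 2,"dp": [0,0,0]},{"hand": 0.0,"dp": [0,0,0],"spin": 0},{"hand": 0.0,"dp": [0,0,0],"spin": 0}])

```text
time: 20.6
eef_pos: [0.5689, 0.1795, 0.1482]
tool_rot: [-3.138, -0.001, -0.453]
wrist_force: [-2.6, 2.9, 5.5]
opening: 0.195
finger_force: 108.0
```

```bash
python3 m.py
```

```text
{'eef_pos': [0.569, 0.18, 0.148], 'tool_rot': [-3.138, -0.001, -0.453], 'wrist_force': [-2.644, 2.861, 5.468], 'moment': [0.732, 0.688, 0.123], 'joint_pos': [0.233, 0.407, 1.575, 0.003, 1.157, 2.256]}
```

Emit:
carry_out(commands=[{"hand": 0.0,"spin": 2,"dp": [0,0,0]},{"hand": 0.0,"spin": 2,"dp": [0,0,0]},{"hand": 0.0,"spin": 2,"dp": [0,0,0]},{"hand": 0.0,"dp": [0,0,0],"spin": 0},{"hand": 0.0,"dp": [0,0,0],"spin": 0}])

```text
time: 21.22
eef_pos: [0.5691, 0.1796, 0.1482]
tool_rot: [-3.137, -0.001, -0.558]
wrist_force: [-2.8, 3.0, 5.6]
opening: 0.191
finger_force: 108.0
```

```bash
python3 m.py
```

```text
{'eef_pos': [0.569, 0.18, 0.148], 'tool_rot': [-3.137, -0.001, -0.558], 'wrist_force': [-2.754, 2.991, 5.577], 'moment': [0.795, 0.575, 0.226], 'joint_pos': [0.233, 0.407, 1.575, 0.003, 1.156, 2.361]}
```

Emit:
carry_out(commands=[{"hand": 0.0,"spin": 2,"dp": [0,0,0]},{"hand": 0.0,"spin": 2,"dp": [0,0,0]},{"hand": 0.0,"spin": 2,"dp": [0,0,0]},{"hand": 0.0,"dp": [0,0,0],"spin": 0},{"hand": 0.0,"dp": [0,0,0],"spin": 0}])

```text
time: 21.85
eef_pos: [0.5693, 0.1797, 0.1482]
tool_rot: [-3.137, -0.0, -0.663]
wrist_force: [-1.6, 3.8, 5.2]
opening: 0.192
finger_force: 108.0
```

```bash
python3 m.py; python3 - <<'E'
from h import *
b=snapshot("side");cv2.imwrite("pics/side4.png",b[:,:,::-1])
crop(b,215,185,70,75,8,"pics/c7.png")
E
```

```text
{'eef_pos': [0.569, 0.18, 0.148], 'tool_rot': [-3.137, -0.0, -0.663], 'wrist_force': [-1.62, 3.806, 5.162], 'moment': [0.913, 0.577, 0.274], 'joint_pos': [0.233, 0.407, 1.575, 0.003, 1.156, 2.466]}
```

View pics/c7.png

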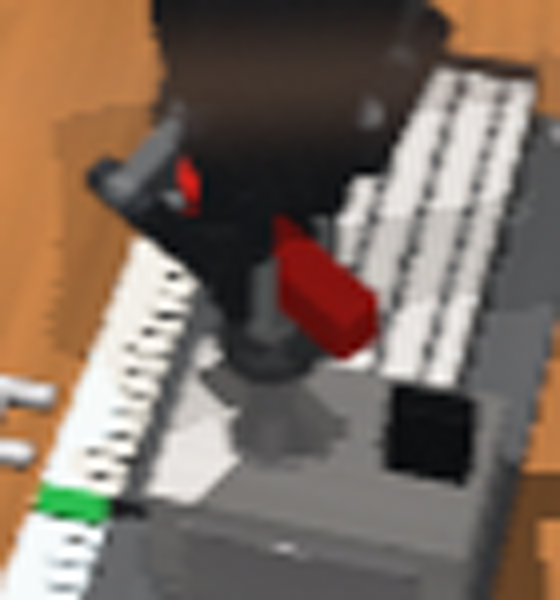

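Pointer stays by the green band at (110,507), and the key is upright with its handle following the gripper. Torque is rising, so I'll push a little further to confirm the hard end.

Emit:
carry_out(commands=[{"hand": 0.0,"spin": 2,"dp": [0,0,0]},{"hand": 0.0,"spin": 2,"dp": [0,0,0]},{"hand": 0.0,"spin": 2,"dp": [0,0,0]},{"hand": 0.0,"dp": [0,0,0],"spin": 0},{"hand": 0.0,"dp": [0,0,0],"spin": 0}])

```text
time: 22.52
eef_pos: [0.5695, 0.1797, 0.1482]
tool_rot: [-3.137, 0.0, -0.767]
wrist_force: [-1.8, 4.4, 4.8]
opening: 0.194
finger_force: 108.0
```

```bash
python3 m.py
```

```text
{'eef_pos': [0.569, 0.18, 0.148], 'tool_rot': [-3.137, 0.0, -0.767], 'wrist_force': [-1.774, 4.371, 4.776], 'moment': [0.845, 0.416, 0.289], 'joint_pos': [0.233, 0.407, 1.575, 0.003, 1.156, 2.57]}
```

```bash
python3 - <<'E'
from h import *
f=lambda u,v:((u+.5)/8-.5+215,(v+.5)/8-.5+185)
c=np.array([.5693,.1797])
for n,p,z in(("right end bottom",(345,355),.158),("right end top",(378,290),.180),("left end",(188,185),.169)):
    q=onz("side",*f(*p),z);d=q[:2]-c;print(n,q.round(4),np.degrees(np.arctan2(d[1],d[0])),np.linalg.norm(d))
for yaw in(-38,-30,-20):
    R=np.array([[np.cos(np.radians(yaw)),-np.sin(np.radians(yaw))],[np.sin(np.radians(yaw)),np.cos(np.radians(yaw))]])
    print(yaw,[(k,[round(float(8*(x+.5-o)-.5)) for x,o in zip(proj("side",[*(c+R@np.array(k[:2])),k[2]]),(215,185))]) for k in((-.045,.009,.158),(-.045,.009,.18),(-.045,-.009,.18),(.045,.009,.18),(.045,.009,.158))])
E
```

```text
right end bottom [0.5409 0.2081 0.158 ] 134.94655426895667 0.04013046040349022
right end top [0.5326 0.1983 0.18  ] 153.1658322450474 0.04112178267273054
left end [0.6026 0.1562 0.169 ] -35.20749385258048 0.04071334885530301
-38 [((-0.045, 0.009, 0.158), [346, 371]), ((-0.045, 0.009, 0.18), [348, 326]), ((-0.045, -0.009, 0.18), [391, 297]), ((0.045, 0.009, 0.18), [162, 165]), ((0.045, 0.009, 0.158), [164, 211])]
-30 [((-0.045, 0.009, 0.158), [363, 362]), ((-0.045, 0.009, 0.18), [365, 317]), ((-0.045, -0.009, 0.18), [401, 284]), ((0.045, 0.009, 0.18), [151, 177]), ((0.045, 0.009, 0.158), [153, 223])]
-20 [((-0.045, 0.009, 0.158), [381, 349]), ((-0.045, 0.009, 0.18), [383, 304]), ((-0.045, -0.009, 0.18), [411, 266]), ((0.045, 0.009, 0.18), [140, 194]), ((0.045, 0.009, 0.158), [142, 239])]
```

Emit:
carry_out(commands=[{"hand": 0.0,"spin": -2,"dp": [0,0,0]},{"hand": 0.0,"spin": -3,"dp": [0,0,0]},{"hand": 0.0,"spin": 0,"dp": [0,0,-0.003]},{"hand": 0.0,"dp": [0,0,-0.004],"spin": 0},{"hand": 0.0,"dp": [0,0,-0.004],"spin": 0}])

```text
time: 23.15
eef_pos: [0.5663, 0.1775, 0.1494]
tool_rot: [3.136, 0.005, -0.682]
wrist_force: [10.8, 5.0, -58.2]
opening: 0.198
finger_force: 108.1
```

Emit:
carry_out(commands=[{"hand": 0.0,"spin": 0,"dp": [0,0,-0.015]},{"hand": 0.0,"spin": 0,"dp": [0,0,-0.03]},{"hand": 0.0,"spin": 0,"dp": [0,0,-0.04]},{"hand": 0.0,"dp": [0,0,-0.04],"spin": 0},{"hand": 0.0,"dp": [0,0,0],"spin": 0}])

```text
time: 23.78
eef_pos: [0.571, 0.1779, 0.2862]
tool_rot: [-3.136, -0.006, -0.682]
wrist_force: [0.5, -0.6, -3.2]
opening: 0.19
finger_force: 116.4
```

```bash
python3 m.py; python3 - <<'E'
from h import *
b=snapshot("side");cv2.imwrite("pics/side5.png",b[:,:,::-1])
w=b[234:247,242:257].astype(int);print(w.sum(2)//3);print(w[...,0]-w[...,2])
E
```

```text
{'eef_pos': [0.571, 0.178, 0.286], 'tool_rot': [-3.136, -0.006, -0.682], 'wrist_force': [0.544, -0.622, -3.242], 'moment': [0.049, -0.031, -0.035], 'joint_pos': [0.232, 0.3, 1.377, -0.001, 1.457, 2.485]}
[[222 221 221 220 186 118 119 120 117 117 119 119 120 120 120]
 [223 223 216 180 122  94  95  95  94  95 103 114 118 119 121]
 [223 215 169 102  95  99  98 100 103  99  91  93 107 117 118]
 [222 184  93 133 184 162  92  98 105 105 100  87  96 116 120]
 [216 171 137 183 178 132  98  85  86  93 106  95  91 110 119]
 [217 174 159 188 140  81  81  81  83  79  89  99  96 110 119]
 [222 197 175 198 159  81  81  82  82  83  92  97 101 115 119]
 [221 209 170 168 174 113  64  67  80  96 103 104 112 118 118]
 [223 223 221 212 200 185 160 122  89 104 108 116 120 120 120]
 [224 224 225 224 222 218 205 164 112 115 118 117 117 117 119]
 [222 222 223 224 224 225 226 192 120 120 119 120 120 120 119]
 [222 221 222 222 187 120 120 120 119 120 121 121 121 120 120]
 [222 221 222 222 186 116 116 117 117 118 118 119 119 120 120]]
[[ 7  8  7  6  9  5  4  4  4  5  6  6  6  4  4]
 [ 7  6  8  8  5  4  4  4  3  4  3  5  4  3  4]
 [ 7  9  8  5  3 16 35 19  2  2  3  4  4  5  5]
 [ 7  8  2  3  4  3 15 17  2  2  2  3  3  3  4]
 [ 8  8  3  4  3  3  2  1  1  2  2  2  5  5  5]
 [ 8  8  4  4  1  2  1  2  1  1  1  3  3  3  5]
 [ 7  8  5  5  3  1  1  1  2  1  1  1  4  5  3]
 [ 7 10  8  5  4  3 -1 -1  0  1  2  1  3  4  6]
 [ 6  6  6  8  7  5  4  2  2  3  3  4  5  5  5]
 [ 5  6  6  5  5  6  7  6  2  3  5  5  5  6  6]
 [ 7  8  7  6  6  6  7  9  5  5  4  4  6  6  5]
 [ 8  8  8  8  9  6  6  4  3  5  5  5  6  6  6]
 [ 7  8  8  7  8  6  6  5  5  5  4  5  5  4  6]]
```

```bash
python3 - <<'E'
from h import *
b=cv2.imread("pics/side5.png")[:,:,::-1]
w=b[235:239,245:251].astype(float);v=(w[...,0]-w[...,2]-5).clip(0);yy,xx=np.mgrid[:4,:6]
Y=((v*xx).sum()/v.sum()+245,(v*yy).sum()/v.sum()+235)
p=onz("side",248.47,239.91,.069);q=onz("side",*Y,.069);d=q-p
print(Y,np.degrees(np.arctan2(d[1],d[0])),np.linalg.norm(d))
for k in("side2","side5"):
    g=cv2.imread(f"pics/{k}.png",0);print(k);print(g[244:253,224:238])
# key shank/handle in the held pose
m=mask(b,(0,150,60),(7,255,255));m[:150]=0;m[230:]=0;m[:,:215]=0;m[:,285:]=0
print(cv2.boundingRect(cv2.findNonZero(m)))
crop(b,200,150,85,105,5.7,"pics/c8.png")
E
```

```text
(np.float64(248.075), np.float64(236.2375)) -74.02327541039195 0.012829320903630754
side2
[[242 230 167 108 166 205 166  94  95 110 173 216 214 215]
 [242 242 242 241 241 230 167  96  96 145 200 215 216 215]
 [145 161 195 222 232 216 120  95 111 157 201 217 217 216]
 [124 124 125 117  93  60  65  80  86  93  91 108 139 170]
 [124 124 123 112  77  27  21  26  37  69  89  89  90  91]
 [105 114 124 114  84  43  49  57  40  64  88  88  89  89]
 [207 172 100 124 131  94  95  95  94  91  88  87  88  99]
 [242 242 241 209  99  95  96  95  94  93  91  90  89  87]
 [110 167 227 204  78  96  97  95  88  84  90  90  91  87]]
side5
[[245 235 174 113 172 213 173  97  99 114 180 222 222 222]
 [245 245 245 245 245 235 174  99 100 151 208 222 222 222]
 [151 168 201 228 222 186 125  99 100 114 162 195 209 222]
 [129 129 130 121  84  35  41  51  67  88  93  95  92 105]
 [128 128 129 120  87  35  25  17  22  65  93  93  93  93]
 [110 119 129 118 124 124  81  44  30  67  92  92  93  93]
 [214 179 104 131 135  99  99  99  98  96  93  92  92 103]
 [246 245 245 217 103  99 100  99  98  95  93  95  94  94]
 [115 174 232 212  82 100 100  99  92  87  91  93  93  90]]
(235, 163, 28, 28)
```

View pics/c8.png

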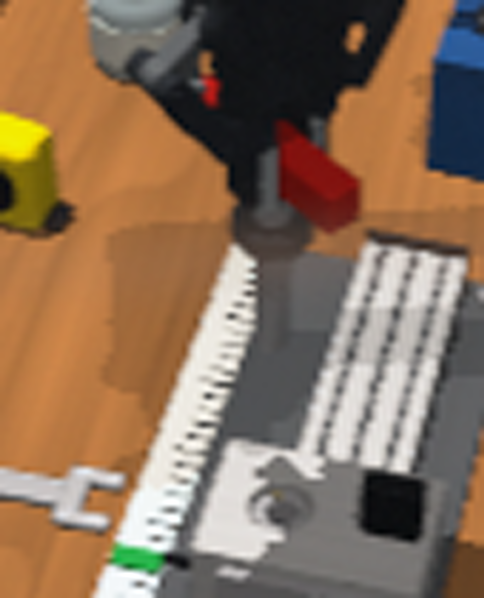

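```bash
python3 - <<'E'
from h import *
ry=np.array([.0608,.998,0])
def f(k):
    im=cv2.imread(f"pics/{k}.png")[:,:,::-1];g=cv2.cvtColor(im,cv2.COLOR_RGB2GRAY).astype(float)[245:252,229:233]
    w=(90-g).clip(0);yy,xx=np.mgrid[245:252,229:233];p=((w*xx).sum()/w.sum(),(w*yy).sum()/w.sum())
    m=mask(im,(40,80,40),(85,255,255))[235:260,205:240];s=im[235:260,205:240].astype(float);e=(s[...,1]-(s[...,0]+s[...,2])/2).clip(20)-20
    Y,X=np.mgrid[235:260,205:240];G=((e*X).sum()/e.sum(),(e*Y).sum()/e.sum())
    P=onz("side",*p,.0135);Q=onz("side",*G,.011);print(k,p,G,P,Q,ry@(P-Q))
for k in("side1","side2","side3","side4","side5"):f(k)
E
```

```text
side1 (np.float64(230.34642032332565), np.float64(248.23556581986142)) (np.float64(223.54359832635984), np.float64(247.4515481171548)) [0.62421624 0.176914   0.0135    ] [0.64472534 0.17610266 0.011     ] -0.00043723202780558966
side2 (np.float64(230.36288659793814), np.float64(248.21237113402063)) (np.float64(223.54520697167757), np.float64(247.43572984749454)) [0.62418814 0.17682518 0.0135    ] [0.64473426 0.17604704 0.011     ] -0.00047262737555305246
side3 (np.float64(230.36529680365297), np.float64(248.22374429223746)) (np.float64(223.54402146570519), np.float64(247.45027670635585)) [0.62417219 0.1768631  0.0135    ] [0.64472522 0.17609803 0.011     ] -0.0004860844106600826
side4 (np.float64(230.36188436830835), np.float64(248.1541755888651)) (np.float64(223.55812799735406), np.float64(247.448156110468)) [0.62423763 0.17662501 0.0135    ] [0.64468687 0.17608308 0.011     ] -0.000702469521313907
side5 (np.float64(230.6492537313433), np.float64(247.90671641791045)) (np.float64(223.54882914137033), np.float64(247.43729401561146)) [0.62362061 0.17561641 0.0135    ] [0.64472261 0.1760505  0.011     ] -0.0017162225322239566
```

Stripe now at −74°, which is the hard end (−3.5° − 68.8° = −72°). Pointer is 1.7 mm off the band centre. Take the key back.

Emit:
carry_out(commands=[{"hand": 0.0,"spin": -9.5,"dp": [0,0,0]},{"hand": 0.0,"spin": -9.5,"dp": [0,0,0]},{"hand": 0.0,"spin": -10,"dp": [0,0,0]},{"hand": 0.0,"dp": [0,0,0],"spin": -10},{"hand": 0.0,"dp": [-0.005,0.03,0],"spin": 0}])

```text
time: 24.45
eef_pos: [0.5624, 0.1486, 0.2796]
tool_rot: [3.141, 0.004, 0.003]
wrist_force: [-0.1, -0.6, -3.5]
opening: 0.196
finger_force: 116.1
```

Emit:
carry_out(commands=[{"hand": 0.0,"spin": 0,"dp": [-0.01,0.06,0]},{"hand": 0.0,"spin": 0,"dp": [-0.01,0.06,0]},{"hand": 0.0,"spin": 0,"dp": [-0.01,0.06,0]},{"hand": 0.0,"dp": [-0.01,0.06,0],"spin": 0},{"hand": 0.0,"dp": [-0.01,0.06,0],"spin": 0}])

```text
time: 25.08
eef_pos: [0.5113, -0.1537, 0.2802]
tool_rot: [-3.141, 0.004, -0.0]
wrist_force: [1.2, -0.6, -1.9]
opening: 0.191
finger_force: 116.1
```

Emit:
carry_out(commands=[{"hand": 0.0,"spin": 0,"dp": [-0.01,0.06,0]},{"hand": 0.0,"spin": 0,"dp": [-0.01,0.06,0]},{"hand": 0.0,"spin": 0,"dp": [-0.01,0.045,0]},{"hand": 0.0,"dp": [-0.002,0.024,0],"spin": 0},{"hand": 0.0,"dp": [0,0,0],"spin": 0}])

```text
time: 25.7
eef_pos: [0.4804, -0.3421, 0.2807]
tool_rot: [-3.14, 0.002, -0.003]
wrist_force: [-0.5, 0.6, -3.3]
opening: 0.19
finger_force: 116.1
```

Emit:
carry_out(commands=[{"hand": 0.0,"spin": 0,"dp": [0,0,0.02]},{"hand": 0.0,"spin": 0,"dp": [0,0,0.02]},{"hand": 0.0,"spin": 0,"dp": [0,0,0.02]},{"hand": 0.0,"dp": [0,0,0.015],"spin": 0},{"hand": 0.0,"dp": [0,0,0],"spin": 0}])

```text
time: 26.32
eef_pos: [0.4805, -0.3392, 0.2061]
tool_rot: [-3.139, 0.003, 0.001]
wrist_force: [-0.4, 0.5, -3.0]
opening: 0.195
finger_force: 116.2
```

Emit:
carry_out(commands=[{"hand": 0.0,"spin": 0,"dp": [0,0,0]},{"hand": 0.0,"spin": 0,"dp": [0,0,0]},{"hand": 0.0,"spin": 0,"dp": [0,0,0]},{"hand": 0.0,"dp": [0,0,0],"spin": 0},{"hand": 0.0,"dp": [0,0,0],"spin": 0}])

```text
time: 26.95
eef_pos: [0.4811, -0.3412, 0.2079]
tool_rot: [3.141, -0.0, -0.0]
wrist_force: [-0.1, 0.3, -3.7]
opening: 0.197
finger_force: 116.2
```

Emit:
carry_out(commands=[{"hand": 0.0,"spin": 0,"dp": [0.0025,0,0]},{"hand": 0.0,"spin": 0,"dp": [0,0,0]},{"hand": 0.0,"spin": 0,"dp": [0,0,0.015]},{"hand": 0.0,"dp": [0,0,0.015],"spin": 0},{"hand": 0.0,"dp": [0,0,0],"spin": 0}])

```text
time: 27.58
eef_pos: [0.4821, -0.3399, 0.1752]
tool_rot: [-3.138, 0.004, -0.0]
wrist_force: [-0.4, 0.2, -4.1]
opening: 0.192
finger_force: 116.2
```

Emit:
carry_out(commands=[{"hand": 0.0,"spin": 0,"dp": [0,0,0.01]},{"hand": 0.0,"spin": 0,"dp": [0,0,0.01]},{"hand": 0.0,"spin": 0,"dp": [0,0,0]},{"hand": 0.0,"dp": [0,0,0],"spin": 0},{"hand": 0.0,"dp": [0,0,0],"spin": 0}])

```text
time: 28.2
eef_pos: [0.4839, -0.3413, 0.1582]
tool_rot: [3.141, -0.001, -0.0]
wrist_force: [-0.8, 0.4, -3.0]
opening: 0.189
finger_force: 116.2
```

Tip is inside the slot with no contact, so I'll continue down (about 45 mm).

Emit:
carry_out(commands=[{"hand": 0.0,"spin": 0,"dp": [0,0,0.012]},{"hand": 0.0,"spin": 0,"dp": [0,0,0.012]},{"hand": 0.0,"spin": 0,"dp": [0,0,0.009]},{"hand": 0.0,"dp": [0,0,0],"spin": 0},{"hand": 0.0,"dp": [0,0,0],"spin": 0}])

```text
time: 28.82
eef_pos: [0.4838, -0.3412, 0.1248]
tool_rot: [3.142, -0.0, -0.0]
wrist_force: [0.4, 0.2, -3.6]
opening: 0.193
finger_force: 116.2
```

Emit:
carry_out(commands=[{"hand": 0.0,"spin": 0,"dp": [0,0,0.004]},{"hand": 0.0,"spin": 0,"dp": [0,0,0.003]},{"hand": 0.0,"spin": 0,"dp": [0,0,0.002]},{"hand": 0.0,"dp": [0,0,0],"spin": 0},{"hand": 0.0,"dp": [0,0,0],"spin": 0}])

```text
time: 29.45
eef_pos: [0.4837, -0.3411, 0.1158]
tool_rot: [3.142, -0.0, -0.0]
wrist_force: [0.9, -0.4, -3.6]
opening: 0.193
finger_force: 116.2
```

Emit:
carry_out(commands=[{"hand": 0.0,"spin": 0,"dp": [0,0,0.001]},{"hand": 0.0,"spin": 0,"dp": [0,0,0.001]},{"hand": 0.0,"spin": 0,"dp": [0,0,0]},{"hand": 0.0,"dp": [0,0,0],"spin": 0},{"hand": 0.0,"dp": [0,0,0],"spin": 0}])

```text
time: 30.08
eef_pos: [0.4836, -0.3411, 0.1138]
tool_rot: [-3.142, 0.0, -0.0]
wrist_force: [0.1, -0.7, -2.6]
opening: 0.187
finger_force: 116.2
```

Emit:
carry_out(commands=[{"hand": 0.0,"spin": 0,"dp": [0,0,0.001]},{"hand": 0.0,"spin": 0,"dp": [0,0,0.0005]},{"hand": 0.0,"spin": 0,"dp": [0,0,0]},{"hand": 0.0,"dp": [0,0,0],"spin": 0},{"hand": 0.0,"dp": [0,0,0],"spin": 0}])

```text
time: 30.7
eef_pos: [0.4837, -0.3411, 0.1136]
tool_rot: [3.141, -0.001, -0.0]
wrist_force: [-1.7, 2.7, 5.1]
opening: 0.191
finger_force: 117.4
```

Collar is seated on the plate at the original height. Release gently and rise.

Emit:
carry_out(commands=[{"hand": 0.03,"spin": 0,"dp": [0,0,0]},{"hand": 0.045,"spin": 0,"dp": [0,0,0]},{"hand": 0.05,"spin": 0,"dp": [0,0,0]},{"hand": 0.05,"dp": [0,0,0],"spin": 0},{"hand": 0.05,"dp": [0,0,0],"spin": 0}])

```text
time: 31.32
eef_pos: [0.4836, -0.3411, 0.1122]
tool_rot: [-3.141, 0.0, -0.0]
wrist_force: [-0.0, -0.0, 0.1]
opening: 0.584
finger_force: 0.0
```

Emit:
carry_out(commands=[{"hand": 0.05,"spin": 0,"dp": [0,0,-0.015]},{"hand": 0.05,"spin": 0,"dp": [0,0,-0.03]},{"hand": 0.05,"spin": 0,"dp": [0,0,-0.04]},{"hand": 0.05,"dp": [0,0,-0.04],"spin": 0},{"hand": 0.05,"dp": [0,0,-0.02],"spin": 0}])

```text
time: 31.95
eef_pos: [0.4846, -0.3419, 0.2614]
tool_rot: [3.138, -0.004, -0.0]
wrist_force: [-0.3, -0.3, -0.2]
opening: 0.586
finger_force: 0.0
```

Emit:
carry_out(commands=[{"hand": 0.05,"spin": 0,"dp": [0,-0.04,0]},{"hand": 0.05,"spin": 0,"dp": [0,-0.06,0]},{"hand": 0.05,"spin": 0,"dp": [0,-0.06,0]},{"hand": 0.05,"dp": [0,-0.03,0],"spin": 0},{"hand": 0.05,"dp": [0,0,0],"spin": 0}])

```text
time: 32.58
eef_pos: [0.4835, -0.1491, 0.2586]
tool_rot: [3.141, -0.001, 0.003]
wrist_force: [-0.2, -1.1, 0.6]
opening: 0.589
finger_force: 0.0
```

```bash
python3 m.py; python3 - <<'E'
from h import *
b=snapshot("side");cv2.imwrite("pics/side6.png",b[:,:,::-1]);a=snapshot("top");cv2.imwrite("pics/top6.png",a[:,:,::-1])
for n in("top0","top6","side0","side6"):
    im=cv2.imread(f"pics/{n}.png")[:,:,::-1];m=mask(im,(0,150,90),(6,255,255))
    k=np.zeros_like(m);r=(slice(185,235),slice(360,395)) if n[0]=="t" else (slice(108,135),slice(280,318))
    k[r]=m[r];q=cv2.findNonZero(k);print(n,cv2.minAreaRect(q),q.reshape(-1,2).mean(0))
A=cv2.resize(a[180:240,290:400,::-1],None,fx=6,fy=6);B=cv2.resize(b[100:190,265:345,::-1],None,fx=4,fy=4)
cv2.imwrite("pics/c9.png",cv2.copyMakeBorder(B,0,0,0,0,0))
w=b[234:247,242:257].astype(int);print((w[...,0]-w[...,2])[:6])
E
```

```text
{'eef_pos': [0.483, -0.149, 0.259], 'tool_rot': [3.141, -0.001, 0.003], 'wrist_force': [-0.187, -1.138, 0.555], 'moment': [-0.01, 0.014, -0.002], 'joint_pos': [-0.383, 0.188, 1.603, 0.0, 1.349, 1.185]}
top0 ((376.2867736816406, 209.51522827148438), (31.277454376220703, 7.338446140289307), 85.91438293457031) [376.11483254 209.25837321]Traceback (most recent call last):
  File "<stdin>", line 6, in <module>
cv2.error: OpenCV(4.12.0) /io/opencv/modules/imgproc/src/convhull.cpp:143: error: (-215:Assertion failed) total >= 0 && (depth == CV_32F || depth == CV_32S) in function 'convexHull'
```

```bash
python3 - <<'E'
from h import *
for n in("side0","side6"):
    im=cv2.imread(f"pics/{n}.png")[:,:,::-1];m=mask(im,(0,150,90),(6,255,255));k=np.zeros_like(m);r=(slice(108,135),slice(280,318));k[r]=m[r];q=cv2.findNonZero(k)
    print(n,None if q is None else (cv2.minAreaRect(q),q.reshape(-1,2).mean(0)))
b=im
w=b[234:247,242:257].astype(int);print((w[...,0]-w[...,2])[:6])
crop(b,205,90,150,170,3.5,"pics/c9.png")
E
```

```text
side0 (((298.7987976074219, 119.31097412109375), (24.184507369995117, 7.067618370056152), 6.340191841125488), array([298.77777778, 119.19298246]))
side6 (((298.8841857910156, 119.54267883300781), (24.184507369995117, 7.067618370056152), 6.340191841125488), array([300.30555556, 119.44444444]))
[[10 10 10 10  9  9  7  6  6  7 10  9  9  8  6]
 [ 9  8  8  8  4  4  4  3  4  5  6  8  8  6  7]
 [ 9 10  8  4  3 25 58 25  4  3  3  5  8  8  9]
 [10  7  2  3  3  3 25 26  4  5  5  3  7 10  6]
 [10  7  4  4  3  2  2  3  2  3  3  4  7  9  8]
 [10  7  4  3  3  1  2  1  1  1  4  4  5  8  7]]
```

View pics/c9.png

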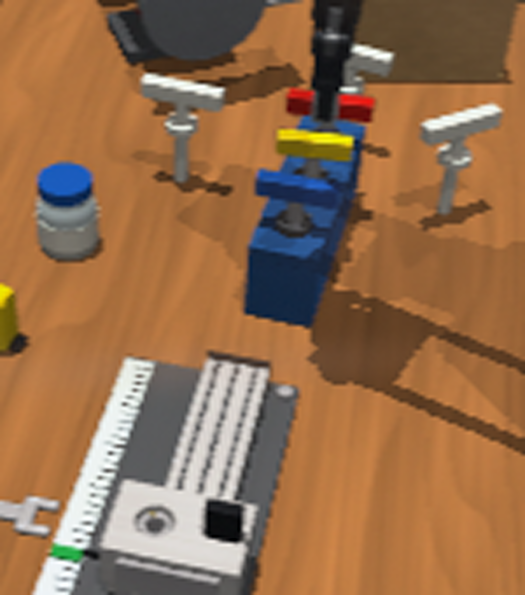

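The picture shows the red key at crop (330,105), back in its slot and within a pixel of where it started. The pointer is at the green band, the stripe is at the tight position, and the gripper is clear.

```bash
python3 -c "from rig import *;print(hand_in())"
```

```text
the job is handed in; nothing more can be done
None
```

The job is handed in. By my own measurements the pointer sits about 1.7 mm from the green band's centre, the screw is at its hard end, and the red key is back upright in its own slot; the hand-in gave no verdict.

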